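# Pack the picnic box from the pantry rack

### The arm

A 7-joint arm with a two-finger parallel gripper is mounted at the origin on the work surface. World frame = base frame: x ahead of the robot, y to its left, z up, the work surface at z = 0. Lengths are in m, angles in rad, forces in N, time in s.
With the tool pointing down it reaches from about 0.4 to 0.875 m from the base axis. Payload 6.5 kg.
Tool frame: the origin (TCP) lies midway between the tips of the shut fingers; the grasp point (between the pads) lies 19 mm behind it; z points along the fingers, y is the direction in which the jaws open and shut (so a half turn about z gives the same grasp; the last joint's range is limited). The gripper opens to 88 mm and grips with 3 to 60 N. Pads are 18 mm wide; open, the fingers measure 123 mm over their backs; the gripper's body (75 mm by 187 mm) begins 45 mm behind the grasp point.
Start: joints at [1.267, 0.536, -0.004, 1.538, 0.003, 1.067, -0.071], TCP at [0.153, -0.632, 0.239] pointing down, gripper open.
Joint ranges: [-2.7, 2.7], [-0.37, 2.16], [-1.27, 1.26], [0.24, 2.4], [-1.31, 4.45], [0.19, 1.91], [-2.76, 2.76]. Speed limits (rad/s): [2.39, 2.39, 3.14, 3.14, 3.14, 3.14, 3.14].

### API

Orientations are given as a unit quaternion [x, y, z, w].
In Python, from workcell import ctrl gives the robot as it stands.
- The arm moves only by the tool drive_tool, never from a script. Its argument "increments" is a list of rows, each a list of 2 entries, a list of its own where there are three numbers: the shift along the tool's x, y, z in m, then the turn about the tool's z in rad. In form: [[[tx, ty, tz], roll], ...]. A call has 1 to 8 rows; each row shifts and turns the commanded pose from where the row before left it, along the tool's axes as they then stand; what a row does not reach is not made up. A row lasts 1/10 s, in which the tool goes at most 50 mm and 8.59 degrees, less where a joint would pass 70% of its speed; a pose out of reach is approached as far as the arm can. A call is refused whole if a number of a shift passes 0.05 or a number of a turn 0.15, either way. A call with a gripper value outside its range is refused whole. "hand" is the opening, from 0 (shut) to 1 (fully open), set as the call begins (left out, the last holds). The fingers move at their own pace and stop on an object; the grip force is fixed at half the most. Time passes only in rows, so rows that do not move let the fingers close. It gives the time, the measured TCP pose, the force and the opening at its end, in the units of the state.
- ctrl.read_state(): the state, without advancing time (a new reading comes with each control period).
- ctrl.snapshot(name): name is "scene" or "top"; returns a dict with "image" (480x640x3 uint8, blue, green, red), "range_z" (480x640 float32, m along the optical axis (not along the pixel's ray), 0 where there is no reading), "vfov" (degrees; the focal length in pixels is half the picture's height over the tangent of half this angle, whatever the lens; pixels are square), "cx", "cy" (the principal point, pixels), "k1" (the pictures are not rectified: a ray, as slopes to the right and down, at radius r is drawn at 1 + k1 r^2 times it, then the intrinsics apply), "extrinsics" (4x4, takes a point from world to camera coordinates). Camera axes: x right, y up, looking along -z (the intrinsics and any distortion apply to the point x, -y, -z); pixel columns grow to the right and rows downward; lengths in m; the calibration is good to about 2 mm. A picture is of the moment at which its call begins.
- ctrl.close_job(): hands the job in, once; it reports no verdict.
Trained networks look in the newest picture that a camera, given by its name, has taken for a name from the list of things; names that differ only in an ending like _2 or _b are one class to them, and where a whole thing is asked for, a point or a joint stands for the part that bears it (a point fixed in the world has none). Each returns a list of dicts, best first, with "conf" (0 to 1); they miss things now and then, are a little off and sometimes report something else, mostly with a low value. They report only what shows in the picture. A call takes as long as a camera call. They do not tell look-alikes from the thing itself.
- ctrl.silhouettes(camera, target): "pixels" (480x640 bool, what is visible of it) and "bbox" ([left, top, right, bottom] in pixels, round what is visible of it).
- ctrl.place_of(camera, target): "position" ([column, row] in pixels: a listed point, or the origin of a listed thing).
The state is a dict: "t": time; "q": joint angles; "joint_velocities": joint speeds; "joint_efforts": joint torques, N m; "position": TCP position; "ee_rot": TCP orientation; "wrist_force": force on the tool from outside, world axes, zero at the start; "moment": the same for the moment, N m; "gripper_width": finger opening in m.
Only numpy, scipy, OpenCV 4.12 (cv2) and the standard library are available. Lean on these libraries where they do the work, as an engineer would, in place of code of your own. Each camera call takes 0.05 s, during which the arm holds its last target.

### The job

Pack the dark wooden picnic box. Lift its hinged divider flap up out of the way, bring all the square canisters over from the pantry rack - lifting each up over the front rail and then drawing it forward from under the top board - and stand them upright on the box's floor, setting each down gently rather than dropping it; then close the flap fully over them and lay the wooden utensils flat on top of it, inside the box. Keep the canisters upright throughout, and leave the round jar, the small white bowl between rack and box, and the china rabbit standing where they are.

Things in the scene. Friction and masses are not known exactly. Their poses are not given: they have to be found in the camera images.
- rack: white pantry rack on the sideboard, fixed, 454 wide (own y) x 140 deep (own x) x 226 tall, front (-x) open towards the robot. Origin: centre of its underside. Stock board top at z = 50, free for y = -215..215, with places about 100 apart along y, one taken by the round jar. Side cheeks 95 tall, behind x = 22 up to the top board
- rack_rail (a point): middle of the top edge of the rack's front retaining rail, pale wood, full width: rack x = -70..-62, z = 62..76, so its top is 26 above the stock board (point at x = -66, z = 76). A like rail at the back, x = 62..70
- rack_top (a point): middle of the front lower edge of the rack's top board (rack x = 22, z = 210). The board covers only x = 22..70, z = 210..226, with bowls and a tub on it up to z = 278; in front of x = 22 it is open above. The rear 20 to 28 mm of the canisters are under it: a canister can rise at most 60 before it hits the board, and clears the rail when raised more than 26
- canister_1: square pantry canister, white ceramic with a flat pale wood lid flush with its sides; box 100 deep (own x) x 54 wide (own y) x 100 tall, about 0.3 kg. Origin: centre of its underside, z up. Starts on the rack's stock board narrow side to the front, centre near rack x = -4, turned up to 0.06 rad. Two or three of the three are present, at any places
- canister_2: square pantry canister, white ceramic with a flat pale wood lid flush with its sides; box 100 deep (own x) x 54 wide (own y) x 100 tall, about 0.3 kg. Origin: centre of its underside, z up. Starts on the rack's stock board narrow side to the front, centre near rack x = -4, turned up to 0.06 rad. Two or three of the three are present, at any places
- canister_3: square pantry canister, white ceramic with a flat pale wood lid flush with its sides; box 100 deep (own x) x 54 wide (own y) x 100 tall, about 0.3 kg. Origin: centre of its underside, z up. Starts on the rack's stock board narrow side to the front, centre near rack x = -4, turned up to 0.06 rad. Two or three of the three are present, at any places
- picnic_box: dark wooden picnic box, fixed, outside 186 (its x) x 356 (its y), rim at z = 150, walls 8 thick, inside 170 x 340. Origin: centre of its underside; its -x side faces the robot, +x is the far side with the hinge. Floor of the lower tier (108 deep under the flap) at z = 8. The closed flap's top is at z = 120, so the upper tier above it is 30 deep
- lower_floor (a point): centre of the box's lower floor (box x = 0, y = 0, z = 8)
- flap (a joint): angle of the divider flap: 0 = closed, level; grows as its near edge is lifted; stop at 1.65 rad, a little past upright. Let go above about 1.4 rad it stays up by itself (friction); let go lower it falls shut. Light (0.16 kg) with slight friction
- flap_hinge (a point): middle of the flap's hinge line, which runs along the box's y at its far inside wall: box x = 85, z = 116. The flap is pale wood, 8 thick, and fills the inside of the box; its middle near edge is the tongue
- tongue (a point): middle of the pull tongue of the flap, 148 from the hinge line (closed: box x = -63, y = 0, z = 116). Tongue: 45 wide along the box's y, 12 thick, from 110 to 167 from the hinge, with a through notch 39 wide on either side for a finger. Pinched by its side faces from above (fingers closing along the box's y) it pivots between the pads as the flap swings, so the gripper can stay pointing down
- spoon: wooden serving spoon lying on the sideboard, along its own x, 200 long: handle 130 long (x = -100..30), 18 wide, 14 high; round cupped head 56 across, 14 high, at x = 44..100. Origin: mid-length, underside. 0.06 kg. May be absent
- turner: wooden turner (flat spatula) lying on the sideboard, along its own x, 200 long: handle 130 long (x = -100..30), 18 wide, 14 high; flat blade 74 x 56, 8 high, at x = 26..100. Origin: mid-length, underside. 0.06 kg. May be absent (at least one of spoon and turner is there)
- round_jar: round white jar with wood lid, 60 across, 92 tall, on the rack's board among the canisters; stays. Origin: underside centre
- ramekin: small white bowl, 72 across, 42 tall, between rack and box; stays. Origin: underside centre
- rabbit: white porcelain rabbit, about 100 long, 176 tall with its ears, behind the picnic box; stays. Origin: underside centre
Things that resemble listed ones, but are neither listed nor needed, are in the scene too. What is shaped like the canister_1 but orange or pink is not meant.

How it is judged:
On the way, in this order (a step that is already met when the one before it is completed fails the run):
1. the divider flap is lifted open past 1.3 rad (value of joint flap above 1.3 rad), for 0.2 s.
2. all canisters stand upright on the floor of the box's lower tier, released (x of canister_1 in the frame of picnic_box between -0.04 and 0.04 m and y of canister_1 in the frame of picnic_box between -0.145 and 0.145 m and z of canister_1 in the frame of picnic_box between 0 and 0.014 m and angle between each of canister_1, canister_2, canister_3's own z axis and vertical below 0.12 rad and x of canister_2 in the frame of picnic_box between -0.04 and 0.04 m and y of canister_2 in the frame of picnic_box between -0.145 and 0.145 m and z of canister_2 in the frame of picnic_box between 0 and 0.014 m and x of canister_3 in the frame of picnic_box between -0.04 and 0.04 m and y of canister_3 in the frame of picnic_box between -0.145 and 0.145 m and z of canister_3 in the frame of picnic_box between 0 and 0.014 m and contact force between the fingers and canister_1 below 0.2 N and contact force between the fingers and canister_2 below 0.2 N and contact force between the fingers and canister_3 below 0.2 N), for 0.2 s.
3. the flap is closed over them (below 0.05 rad) (value of joint flap below 0.05 rad), for 0.2 s.
At the end, for the whole second after the job is handed in: All canisters stand upright (0.12 rad) on the box floor (centre within 40 mm in the box's x, 145 mm in y), the flap is closed (below 0.05 rad), and all utensils lie at rest flat (0.12 rad) on it inside the box (origin within 90 mm in x, 150 mm in y, 112 to 140 mm above the box's underside) (x of canister_1 in the frame of picnic_box between -0.04 and 0.04 m and y of canister_1 in the frame of picnic_box between -0.145 and 0.145 m and z of canister_1 in the frame of picnic_box between 0 and 0.014 m and angle between each of canister_1, canister_2, canister_3's own z axis and vertical below 0.12 rad and x of canister_2 in the frame of picnic_box between -0.04 and 0.04 m and y of canister_2 in the frame of picnic_box between -0.145 and 0.145 m and z of canister_2 in the frame of picnic_box between 0 and 0.014 m and x of canister_3 in the frame of picnic_box between -0.04 and 0.04 m and y of canister_3 in the frame of picnic_box between -0.145 and 0.145 m and z of canister_3 in the frame of picnic_box between 0 and 0.014 m and value of joint flap below 0.05 rad and x of spoon in the frame of picnic_box between -0.09 and 0.09 m and y of spoon in the frame of picnic_box between -0.15 and 0.15 m and z of spoon in the frame of picnic_box between 0.112 and 0.14 m and angle between the z axis of each of spoon, turner and the z axis of picnic_box, either way round below 0.12 rad and linear speed of each of spoon, turner below 0.03 m/s and x of turner in the frame of picnic_box between -0.09 and 0.09 m and y of turner in the frame of picnic_box between -0.15 and 0.15 m and z of turner in the frame of picnic_box between 0.112 and 0.14 m); the robot touches nothing.
It fails at once if the round jar, the small bowl or the rabbit moved more than 30 mm or tipped (distance of any of round_jar, ramekin, rabbit from where it was at the start of the episode above 0.03 m or angle between any of round_jar, ramekin, rabbit's own z axis and vertical above 0.5 rad).
It fails at once if a canister tipped by more than 0.6 rad (angle between any of canister_1, canister_2, canister_3's own z axis and vertical above 0.6 rad).
It fails at once if a canister dropped (faster than 0.6 m/s while not held: a fall of about 2 cm) ((linear speed of canister_1 above 0.6 m/s and contact force between the fingers and canister_1 below 0.1 N) or (linear speed of canister_2 above 0.6 m/s and contact force between the fingers and canister_2 below 0.1 N) or (linear speed of canister_3 above 0.6 m/s and contact force between the fingers and canister_3 below 0.1 N)).
Of canister_1, canister_2, canister_3 only 2 to 3 are there at a start; the rules pass over those that are not, and their reading is None.
Of spoon, turner only 1 to 2 are there at a start; the rules pass over those that are not, and their reading is None.
At some moment in a run one of spoon, turner may be knocked a few centimetres aside while the robot is not near it.
It also fails if it takes over 210 s, if anything falls off the work surface, if the arm or the gripper's body presses on something with over 40 N, if the wrist force passes 120 N, or if a joint passes its speed limit or range.

## Working session

There is one attempt and no reset: what is moved stays moved. The work goes in short steps, Python scripts to look and compute and a tool call to move; the robot and the scene stay as the last step left them, time stands still between calls to the robot, and variables do not carry over. Pictures are saved under pics/ and viewed, and the job is handed in when it is done.

Besides the shell and the picture viewer there is one more tool, called after ">>>" by a JSON object that holds its "fn" and its "kwargs", one argument or row to a line. drive_tool: Moves the arm, as the interface text tells. Its arguments: {"type":"object","properties":{"increments":{"type":"array","items":{"type":"array"}},"hand":{"type":"number"}},"required":["increments"]}

```bash
ls; mkdir -p pics; cat > h.py <<'E'
import numpy as np, cv2
from workcell import ctrl
def snap(name,png=None):
    s=ctrl.snapshot(name)
    if png: cv2.imwrite('pics/'+png,s['image'])
    return s
def K(s):
    f=240/np.tan(np.radians(s['vfov'])/2); return f
def world(s,u,v,z=None):
    f=K(s); x=(np.asarray(u,float)-s['cx'])/f; y=(np.asarray(v,float)-s['cy'])/f
    xd,yd=x.copy(),y.copy()
    for _ in range(30):
        r2=x*x+y*y; x=xd/(1+s['k1']*r2); y=yd/(1+s['k1']*r2)
    if z is None: z=s['range_z'][np.asarray(v,int),np.asarray(u,int)]
    pc=np.stack([x*z,-y*z,-z*np.ones_like(x),np.ones_like(x)],-1)
    return (pc@np.linalg.inv(s['extrinsics']).T)[...,:3]
def cloud(s):
    v,u=np.mgrid[0:480,0:640]; return world(s,u,v)
def onplane(s,u,v,h):
    a=world(s,u,v,np.array(0.5)); b=world(s,u,v,np.array(1.0))
    t=(h-a[2])/(b[2]-a[2]); return a+t*(b-a)
def proj(s,p):
    p=np.asarray(p,float); pc=np.concatenate([p,np.ones(p.shape[:-1]+(1,))],-1)@s['extrinsics'].T
    x=pc[...,0]/-pc[...,2]; y=-pc[...,1]/-pc[...,2]; r2=x*x+y*y; g=1+s['k1']*r2; f=K(s)
    return np.stack([s['cx']+f*x*g,s['cy']+f*y*g],-1)
E
python3 - <<'E'
from h import *
for n in('scene','top'):
    s=snap(n,n+'0.png'); print(n,s['vfov'],s['k1'],s['cx'],s['cy'],np.round(np.linalg.inv(s['extrinsics']),3).tolist())
st=ctrl.read_state(); print(st)
E
```

```text
pics
scene 44.83544052090508 -0.10820074540451244 321.020518578301 242.79742218922595 [[0.819, -0.498, 0.287, 0.901], [0.574, 0.707, -0.413, -0.484], [0.003, 0.503, 0.864, 1.277], [0.0, 0.0, 0.0, 1.0]]
top 50.55933823471645 0.04334610511188788 317.6566438416446 237.78719877170215 [[0.003, 0.981, -0.193, 0.285], [-1.0, 0.004, 0.009, 0.037], [0.009, 0.193, 0.981, 1.444], [0.0, 0.0, 0.0, 1.0]]
{'t': 0.1, 'q': array([ 1.26681847,  0.53710298, -0.00439847,  1.53875553,  0.00261199,
        1.06730805, -0.07120207]), 'joint_velocities': array([ 0.00019444,  0.00071777,  0.0001086 , -0.00415047, -0.00055865,
       -0.00049611, -0.00087197]), 'joint_efforts': array([ 3.36151927e-03, -5.72073805e+01,  9.94624905e-01, -2.52232379e+01,
       -5.60737832e-02,  1.34478678e-02,  7.03846786e-05]), 'position': array([ 0.15293365, -0.63118544,  0.23792626]), 'ee_rot': array([ 9.92938302e-01,  1.18629311e-01, -1.65559349e-04, -7.66651290e-04]), 'wrist_force': array([-0.43114814,  0.24251091, -0.1128484 ]), 'moment': array([-0.02568709, -0.0087048 , -0.00330578]), 'gripper_width': 0.08814547564072402}
```

View pics/scene0.png

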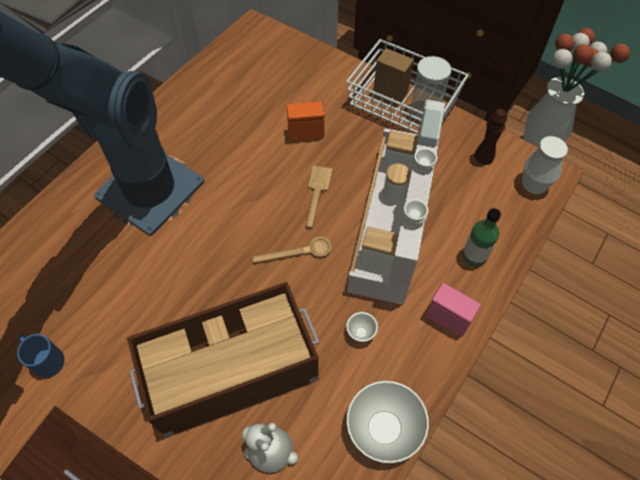

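View pics/top0.png

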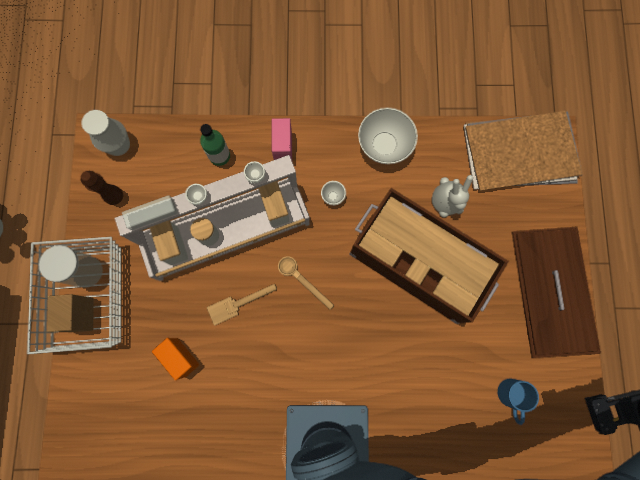

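```bash
python3 - <<'E'
from h import *
s=snap('top'); P=cloud(s); np.save('P.npy',P); im=s['image']
np.savez('top0.npz',im=im,P=P)
for n in ['picnic_box','rack','canister_1','round_jar','ramekin','rabbit','spoon','turner','flap_hinge','tongue','lower_floor','rack_rail','rack_top']:
    for c in ('top','scene'):
        if c=='scene' : 
            ss=snap('scene') if n=='picnic_box' else ss
        d=ctrl.place_of(c,n)
        print(n,c,[(np.round(k['position']).tolist(),round(k['conf'],2)) for k in d[:5]])
s2=ss; P2=cloud(s2)
# box rim
def rect(P,z0,z1,x0,x1,y0,y1):
    m=(P[...,2]>z0)&(P[...,2]<z1)&(P[...,0]>x0)&(P[...,0]<x1)&(P[...,1]>y0)&(P[...,1]<y1)
    q=P[m]; return m,q,cv2.minAreaRect((q[:,:2]*1000).astype(np.float32))
c=world(s,430,255); print('box mid',c)
for nm,PP in(('top',P),('scene',P2)):
    m,q,r=rect(PP,.142,.158,c[0]-.2,c[0]+.2,c[1]-.23,c[1]+.23); print(nm,len(q),r,np.median(q[:,2]))
for u,v in[(165,242),(273,205),(202,229),(135,215),(233,325),(288,266),(333,193),(452,197)]:
    print(u,v,world(s,u,v).round(3))
E
python3 -c "
import cv2
a=cv2.imread('pics/top0.png');cv2.imwrite('pics/c1.png',cv2.resize(a[140:290,100:320],None,fx=3.5,fy=3.5,interpolation=cv2.INTER_CUBIC))"
```

```text
picnic_box top [([415.0, 263.0], 0.98), ([445.0, 231.0], 0.72)]
picnic_box scene [([228.0, 370.0], 0.7), ([380.0, 263.0], 0.63)]
rack top [([228.0, 229.0], 0.65)]
rack scene [([392.0, 220.0], 0.83)]
canister_1 top [([284.0, 148.0], 0.8), ([276.0, 210.0], 0.74), ([176.0, 247.0], 0.66), ([183.0, 356.0], 0.56), ([332.0, 194.0], 0.32)]
canister_1 scene [([443.0, 319.0], 0.97), ([404.0, 165.0], 0.84), ([304.0, 133.0], 0.77), ([381.0, 260.0], 0.73)]
round_jar top [([207.0, 237.0], 0.81)]
round_jar scene [([395.0, 196.0], 0.97)]
ramekin top [([331.0, 196.0], 0.91)]
ramekin scene [([359.0, 332.0], 0.76)]
rabbit top [([449.0, 198.0], 0.89), ([207.0, 236.0], 0.64)]
rabbit scene [([270.0, 449.0], 0.96), ([400.0, 164.0], 0.17)]
spoon top [([306.0, 284.0], 0.62)]
spoon scene [([290.0, 256.0], 0.82)]
turner top [([242.0, 298.0], 0.84)]
turner scene [([315.0, 196.0], 0.78), ([381.0, 263.0], 0.61)]
flap_hinge top [([442.0, 227.0], 0.93)]
flap_hinge scene [([235.0, 391.0], 0.78)]
tongue top [([415.0, 274.0], 0.59)]
tongue scene [([212.0, 329.0], 0.61)]
lower_floor top [([418.0, 258.0], 0.64)]
lower_floor scene [([229.0, 371.0], 0.29)]
rack_rail top [([232.0, 243.0], 0.71), ([450.0, 199.0], 0.28)]
rack_rail scene [([368.0, 201.0], 0.86)]
rack_top top [([211.0, 206.0], 0.7)]
rack_top scene [([413.0, 176.0], 0.58)]
box mid [ 0.50083768 -0.27143786  0.11999661]
top 1556 ((552.4739990234375, -298.7095642089844), (358.27960205078125, 309.4099426269531), 56.537235260009766) 0.15080839389438194
scene 2402 ((552.927734375, -298.4829406738281), (357.37493896484375, 313.8103332519531), 56.57076644897461) 0.14905689919390863
165 242 [0.527 0.418 0.152]
273 205 [0.627 0.143 0.15 ]
202 229 [0.563 0.326 0.146]
135 215 [0.572 0.461 0.257]
233 325 [ 0.32   0.26  -0.001]
288 266 [0.486 0.109 0.003]
333 193 [0.285 0.037 1.444]
452 197 [ 0.66  -0.337  0.119]
```

View pics/c1.png

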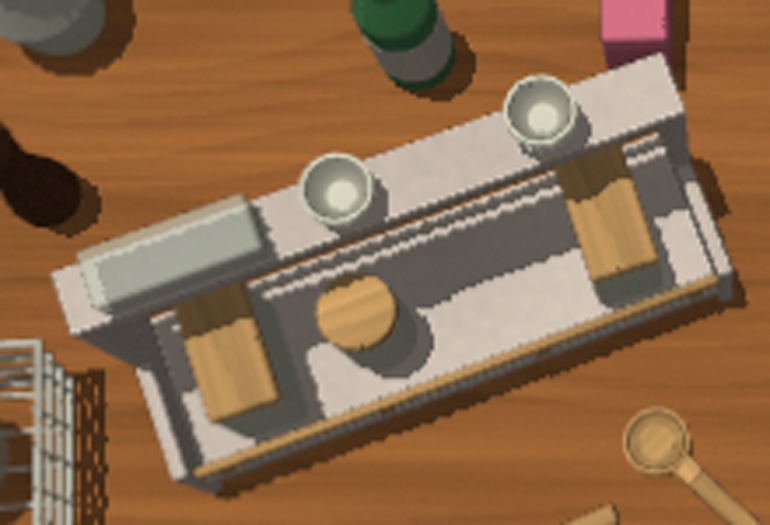

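```bash
cat > fit.py <<'E'
from h import *
from scipy.optimize import least_squares
def minrect(q):
    # q Nx2 ; returns cx,cy,w,h,ang robustly
    return cv2.minAreaRect((q*1000).astype(np.float32))
E
python3 - <<'E'
from fit import *
s=snap('top'); P=cloud(s); s2=snap('scene'); P2=cloud(s2)
A=np.concatenate([P.reshape(-1,3),P2.reshape(-1,3)])
# box: walls rim
c0=np.array([.5,-.27])
for nm,Q in(('top',P.reshape(-1,3)),('scn',P2.reshape(-1,3)),):
    m=(abs(Q[:,2]-.15)<.006)&(np.hypot(*(Q[:,:2]-c0).T)<.21); q=Q[m]
    # exclude rabbit: fit by angle search
    th=np.radians(-33.5); R=np.array([[np.cos(th),np.sin(th)],[-np.sin(th),np.cos(th)]])
    for it in range(4):
        l=(q[:,:2]-c0)@R.T
        k=(abs(l[:,0])<.11)&(abs(l[:,1])<.195)
        r=cv2.minAreaRect((q[k][:,:2]*1000).astype(np.float32)); c0=np.array(r[0])/1000
    print(nm,k.sum(),r,np.median(q[k][:,2]))
# rack
for nm,Q in(('top',P.reshape(-1,3)),('scn',P2.reshape(-1,3)),):
    reg=(Q[:,0]>.42)&(Q[:,0]<.75)&(Q[:,1]>.03)&(Q[:,1]<.55)
    for z in(.226,.076):
        m=reg&(abs(Q[:,2]-z)<.005); q=Q[m]
        # density clean
        H,xe,ye=np.histogram2d(q[:,0],q[:,1],bins=[66,104],range=[[.42,.75],[.03,.55]])
        g=(H>0).astype(np.uint8); n,lab,stt,_=cv2.connectedComponentsWithStats(cv2.dilate(g,np.ones((3,3))))
        i=1+np.argmax(stt[1:,4]); ix=((q[:,0]-.42)/.005).astype(int).clip(0,65); iy=((q[:,1]-.03)/.005).astype(int).clip(0,103)
        q=q[lab[ix,iy]==i]
        print(nm,z,len(q),cv2.minAreaRect((q[:,:2]*1000).astype(np.float32)),np.median(q[:,2]))
    for c in([.527,.418],[.63,.143]):
        m=(abs(Q[:,2]-.15)<.006)&(np.hypot(*(Q[:,:2]-c).T)<.075); q=Q[m]
        print(nm,c,len(q),cv2.minAreaRect((q[:,:2]*1000).astype(np.float32)),np.median(q[:,2]))
# canister lid images
E
```

```text
top 1375 ((502.3987121582031, -265.2848815917969), (357.5885314941406, 189.14060974121094), 56.643009185791016) 0.15073356261143345
scn 2190 ((501.703857421875, -264.849609375), (357.9951477050781, 189.79603576660156), 56.836238861083984) 0.14927989673235342
top 0.226 1946 ((633.0906372070312, 301.7940979003906), (50.719024658203125, 453.2268981933594), 21.54379653930664) 0.22688253455501994
top 0.076 587 ((586.4453125, 285.6229248046875), (134.5968017578125, 446.71868896484375), 21.050691604614258) 0.07642380437001406
top [0.527, 0.418] 774 ((541.0370483398438, 399.7893981933594), (94.37281036376953, 102.08039855957031), 21.35135269165039) 0.1506227173748924
top [0.63, 0.143] 690 ((641.1275024414062, 143.9744110107422), (96.95059204101562, 53.35479736328125), 19.06124496459961) 0.15092070479071373
scn 0.226 704 ((645.3743286132812, 269.99957275390625), (48.592403411865234, 116.74092102050781), 20.745208740234375) 0.22551021759073553
scn 0.076 646 ((544.256103515625, 245.45620727539062), (130.64157104492188, 465.2749328613281), 37.17156982421875) 0.07576531377350493
scn [0.527, 0.418] 504 ((530.7376708984375, 396.60003662109375), (74.82046508789062, 100.10208129882812), 21.374229431152344) 0.14918777609842382
scn [0.63, 0.143] 701 ((629.90234375, 139.74110412597656), (76.36972045898438, 57.37354278564453), 20.190540313720703) 0.14968314799507088
```

```bash
cat >> h.py <<'E'
BOX=(np.array([.502,-.265]),-.5795)
RACK=(np.array([.590,.285]),.375)
def tow(F,x,y):
    c,s=np.cos(F[1]),np.sin(F[1]); return F[0]+np.array([c*x-s*y,s*x+c*y])
def tof(F,p):
    c,s=np.cos(F[1]),np.sin(F[1]); d=np.asarray(p)[...,:2]-F[0]; return np.stack([c*d[...,0]+s*d[...,1],-s*d[...,0]+c*d[...,1]],-1)
def psi(st):
    q=st['ee_rot']; x=np.array([1-2*(q[1]**2+q[2]**2),2*(q[0]*q[1]+q[3]*q[2])]); return np.arctan2(x[1],x[0])
def plan(p,ps=None):
    """differences in the tool axes to world target p (xyz) and yaw"""
    st=ctrl.read_state(); a=psi(st); d=np.asarray(p)-st['position']; c,s=np.cos(a),np.sin(a)
    r=np.array([c*d[0]+s*d[1],s*d[0]-c*d[1],-d[2]])
    print('pos',st['position'].round(4),'psi',round(a,4),'tool shift mm',(r*1000).round(1),'roll',None if ps is None else round(-(ps-a),4))
    if ps is not None:
        # if the turn is done first
        c,s=np.cos(ps),np.sin(ps); print(' after turning: shift',(np.array([c*d[0]+s*d[1],s*d[0]-c*d[1],-d[2]])*1000).round(1))
E
python3 - <<'E'
from h import *
s=snap('top'); P=cloud(s); s2=snap('scene'); P2=cloud(s2)
print('tongue px',proj(s,[*tow(BOX,-.063,0),.12]),proj(s2,[*tow(BOX,-.063,0),.12]))
for nm,PP in(('t',P),('s',P2)):
  for c,n in(([.533,.418],'A'),([.63,.143],'B')):
    Q=PP.reshape(-1,3); m=(abs(Q[:,2]-.15)<.005)&(np.hypot(*(Q[:,:2]-c).T)<.09); q=Q[m]; l=tof(RACK,q)
    y0=tof(RACK,np.array(c))[1]
    k=(abs(l[:,1]-y0)<.042)&(l[:,0]<.018); l=l[k]; q=q[k]
    r=cv2.minAreaRect((l*1000).astype(np.float32)); print(nm,n,k.sum(),r,l.min(0).round(4),l.max(0).round(4))
# overlay on both
for nm,ss in(('t',s),('s',s2)):
    im=ss['image'].copy()
    def poly(F,pts,z,col):
        pp=np.array([proj(ss,[*tow(F,*a),z]) for a in pts]); cv2.polylines(im,[np.round(pp*16).astype(np.int32)],True,col,1,cv2.LINE_AA,4)
    poly(BOX,[(-.093,-.178),(.093,-.178),(.093,.178),(-.093,.178)],.15,(0,255,0))
    poly(BOX,[(-.082,-.0225),(-.025,-.0225),(-.025,.0225),(-.082,.0225)],.122,(0,0,255))
    poly(RACK,[(.022,-.227),(.07,-.227),(.07,.227),(.022,.227)],.226,(0,255,0))
    poly(RACK,[(-.07,-.227),(-.062,-.227),(-.062,.227),(-.07,.227)],.076,(255,0,0))
    for y,dy in((-.15,0),(.15,0)): poly(RACK,[(-.054,y-.027),(.046,y-.027),(.046,y+.027),(-.054,y+.027)],.15,(0,0,255))
    a,b=(im[140:330,110:520],1.9) if nm=='t' else (im[60:450,110:460],1.5)
    cv2.imwrite(f'pics/ov_{nm}.png',cv2.resize(a,None,fx=b,fy=b,interpolation=cv2.INTER_CUBIC))
E
```

```text
tongue px [415.14910686 274.37340988] [214.10299026 326.190517  ]
t A 550 ((-16.582561492919922, 147.18106079101562), (57.4476203918457, 69.44463348388672), 89.46489715576172) [-0.0513  0.1181] [0.0179 0.176 ]
t B 482 ((-16.969085693359375, -149.41439819335938), (53.3854866027832, 70.4947738647461), 87.5579605102539) [-0.0525 -0.1771] [ 0.0177 -0.1215]
s A 449 ((-16.88079833984375, 146.74749755859375), (59.42752456665039, 69.41207122802734), 89.55724334716797) [-0.0517  0.117 ] [0.0178 0.1765]
s B 649 ((-17.948274612426758, -149.27255249023438), (57.42681121826172, 72.79439544677734), 87.24285125732422) [-0.0547 -0.1794] [ 0.0179 -0.1201]
```

View pics/ov_t.png

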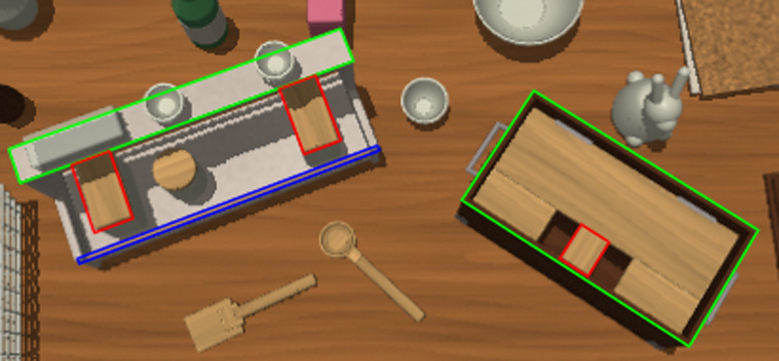

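View pics/ov_s.png

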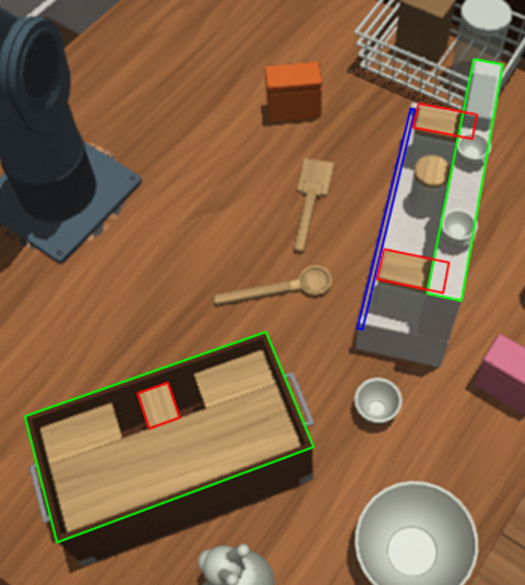

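```bash
python3 - <<'E'
from h import *
plan([*tow(BOX,-.063,0),.24],BOX[1])
E
```

```text
pos [ 0.1531 -0.6317  0.2387] psi 0.2378 tool shift mm [ 382.4 -320.1   -1.3] roll 0.8173
 after turning: shift [  28.1 -497.9   -1.3]
```

>>> {"fn": "drive_tool", "kwargs": {
  "increments": [
    [[0, 0, 0], 0.14],
    [[0, 0, 0], 0.14],
    [[0, 0, 0], 0.14],
    [[0, 0, 0], 0.14],
    [[0, 0, 0], 0.14],
    [[0, 0, 0], 0.117],
    [[0, 0, 0], 0],
    [[0, 0, 0], 0]
  ],
  "hand": 0.75
}}

```text
t: 2.5
position: [0.1532, -0.6317, 0.2387]
ee_rot: [0.959, -0.284, -0.0, 0.0]
wrist_force: [-0.6, -0.2, -0.3]
gripper_width: 0.0661
```

>>> {"fn": "drive_tool", "kwargs": {
  "increments": [
    [[0.003, -0.03, 0], 0],
    [[0.003, -0.045, 0], 0],
    [[0.003, -0.045, 0], 0],
    [[0.003, -0.045, 0], 0],
    [[0.003, -0.045, 0], 0],
    [[0.003, -0.045, 0], 0],
    [[0.003, -0.045, 0], 0],
    [[0.003, -0.045, 0], 0]
  ]
}}

```text
t: 3.3
position: [0.3629, -0.3547, 0.239]
ee_rot: [0.959, -0.284, 0.0, 0.0]
wrist_force: [0.7, -0.3, 1.8]
gripper_width: 0.0662
```

>>> {"fn": "drive_tool", "kwargs": {
  "increments": [
    [[0.002, -0.045, 0], 0],
    [[0.002, -0.045, 0], 0],
    [[0, -0.04, 0], 0],
    [[0, -0.02, 0], 0],
    [[0, 0, 0], 0],
    [[0, 0, 0], 0]
  ]
}}

```text
t: 3.9
position: [0.4471, -0.2333, 0.2388]
ee_rot: [0.959, -0.285, -0.0, 0.0]
wrist_force: [-0.5, -0.2, 0.7]
gripper_width: 0.0658
```

```bash
python3 - <<'E'
from h import *
plan([*tow(BOX,-.063,0),.1],BOX[1])
st=ctrl.read_state(); print(st['t'],st['gripper_width'],st['wrist_force'].round(2),st['q'].round(2))
E
```

```text
pos [ 0.4471 -0.2333  0.2388] psi -0.5774 tool shift mm [  0.3  -3.6 138.8] roll 0.0021
 after turning: shift [  0.2  -3.6 138.8]
3.9 0.06579427869422817 [-0.54 -0.19  0.66] [ 0.39  0.29 -0.    1.92  0.    0.93 -1.76]
```

>>> {"fn": "drive_tool", "kwargs": {
  "increments": [
    [[0, -0.004, 0.02], 0],
    [[0, 0, 0.03], 0],
    [[0, 0, 0.03], 0],
    [[0, 0, 0.03], 0],
    [[0, 0, 0.02], 0],
    [[0, 0, 0.008], 0],
    [[0, 0, 0], 0],
    [[0, 0, 0], 0]
  ]
}}

```text
t: 4.7
position: [0.4499, -0.2305, 0.1016]
ee_rot: [0.958, -0.286, 0.001, 0.0]
wrist_force: [0.6, 0.4, 0.9]
gripper_width: 0.0664
```

>>> {"fn": "drive_tool", "kwargs": {
  "increments": [
    [[0, 0, 0], 0],
    [[0, 0, 0], 0],
    [[0, 0, 0], 0],
    [[0, 0, 0], 0],
    [[0, 0, 0], 0],
    [[0, 0, 0], 0]
  ],
  "hand": 0
}}

```text
t: 5.3
position: [0.4502, -0.2294, 0.1013]
ee_rot: [0.958, -0.286, 0.001, -0.0]
wrist_force: [-1.5, 1.2, 5.8]
gripper_width: 0.0446
```

>>> {"fn": "drive_tool", "kwargs": {
  "increments": [
    [[0.001, 0, -0.015], 0],
    [[0.002, 0, -0.015], 0],
    [[0.004, 0, -0.014], 0],
    [[0.005, 0, -0.014], 0],
    [[0.006, 0, -0.013], 0],
    [[0.008, 0, -0.013], 0],
    [[0.009, 0, -0.012], 0],
    [[0.01, 0, -0.011], 0]
  ]
}}

```text
t: 6.1
position: [0.4869, -0.2536, 0.2074]
ee_rot: [0.958, -0.285, -0.001, -0.0]
wrist_force: [3.5, -0.6, -7.3]
gripper_width: 0.0448
```

>>> {"fn": "drive_tool", "kwargs": {
  "increments": [
    [[0.011, 0, -0.01], 0],
    [[0.012, 0, -0.009], 0],
    [[0.013, 0, -0.007], 0],
    [[0.0135, 0, -0.006], 0],
    [[0.014, 0, -0.005], 0],
    [[0.014, 0, -0.003], 0]
  ]
}}

```text
t: 6.7
position: [0.5513, -0.2959, 0.2469]
ee_rot: [0.958, -0.285, -0.002, -0.0]
wrist_force: [-1.7, 1.0, -3.4]
gripper_width: 0.0448
```

```bash
python3 - <<'E'
from h import *
st=ctrl.read_state(); print(st['t'],st['gripper_width'],st['wrist_force'].round(2),tof(BOX,st['position']).round(4),st['position'].round(4))
snap('scene','s1.png')
E
```

```text
6.7 0.04483798834408293 [-1.66  1.   -3.38] [0.0582 0.0012] [ 0.5513 -0.2959  0.2469]
```

View pics/s1.png

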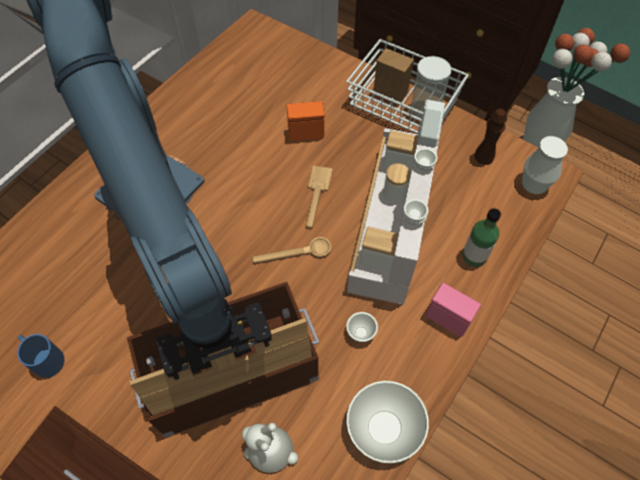

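>>> {"fn": "drive_tool", "kwargs": {
  "increments": [
    [[0.012, 0, -0.002], 0],
    [[0.012, 0, -0.001], 0],
    [[0.007, 0, 0], 0],
    [[0, 0, 0], 0],
    [[0, 0, 0], 0],
    [[0, 0, 0], 0]
  ]
}}

```text
t: 7.35
position: [0.5768, -0.3126, 0.2491]
ee_rot: [0.958, -0.285, -0.002, -0.0]
wrist_force: [-1.3, 0.5, -13.3]
gripper_width: 0.0448
```

>>> {"fn": "drive_tool", "kwargs": {
  "increments": [
    [[0, 0, 0], 0],
    [[0, 0, 0], 0],
    [[0, 0, 0], 0],
    [[0, 0, 0], 0]
  ],
  "hand": 0.75
}}

```text
t: 7.75
position: [0.5789, -0.3139, 0.252]
ee_rot: [0.958, -0.286, 0.001, 0.0]
wrist_force: [-0.2, -0.6, -0.0]
gripper_width: 0.0661
```

>>> {"fn": "drive_tool", "kwargs": {
  "increments": [
    [[0, 0, -0.02], 0],
    [[0, 0, -0.04], 0],
    [[0, 0, -0.03], 0],
    [[0, 0, -0.02], 0],
    [[0, 0, 0], 0]
  ]
}}

```text
t: 8.25
position: [0.5797, -0.3143, 0.3648]
ee_rot: [0.958, -0.286, 0.004, 0.001]
wrist_force: [-0.3, -0.1, -0.1]
gripper_width: 0.0663
```

```bash
python3 - <<'E'
from h import *
s=snap('top','t2.png'); P=cloud(s).reshape(-1,3)
l=tof(BOX,P); m=(abs(l[:,1])<.16)&(l[:,0]>.03)&(l[:,0]<.13)&(P[:,2]>.17)&(P[:,2]<.30)
q=np.c_[l[m],P[m,2]]; print(m.sum(),np.median(q,0),np.percentile(q[:,2],[5,50,95]))
s2=snap('scene','s2.png'); P=cloud(s2).reshape(-1,3);l=tof(BOX,P); m=(abs(abs(l[:,1])-.12)<.04)&(l[:,0]>.03)&(l[:,0]<.13)&(P[:,2]>.17)&(P[:,2]<.30)
q=np.c_[l[m],P[m,2]]; print(m.sum(),np.polyfit(q[:,2],q[:,0],1),np.median(q,0))
# grasp A
A=tow(RACK,-.024,.147); B=tow(RACK,-.025,-.1485); print(A,B)
plan([*A,.34],RACK[1]-.005)
E
```

```text
1640 [0.08599965 0.06207785 0.22698321] [0.1759594  0.22698321 0.28498208]
1894 [0.01551478 0.08939742] [ 0.09324749 -0.08346789  0.24380613]
[0.51382576 0.41299408] [0.62112878 0.1376628 ]
pos [ 0.5782 -0.3134  0.3607] psi -0.5791 tool shift mm [-451.4 -572.7   20.7] roll -0.9491
 after turning: shift [ 202.7 -700.5   20.7]
```

View pics/s2.png

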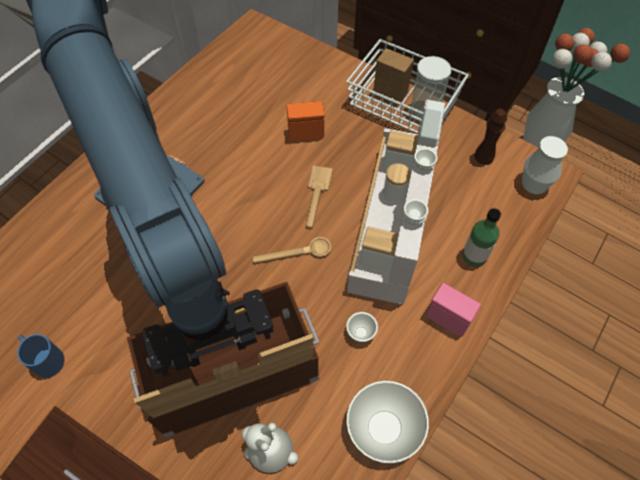

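>>> {"fn": "drive_tool", "kwargs": {
  "increments": [
    [[0, 0, 0], -0.13],
    [[0, 0, 0], -0.13],
    [[0, 0, 0], -0.13],
    [[0, 0, 0], -0.13],
    [[0, 0, 0], -0.13],
    [[0, 0, 0], -0.13],
    [[0, 0, 0], -0.13],
    [[0, 0, 0], 0]
  ],
  "hand": 0.8
}}

```text
t: 9.15
position: [0.5775, -0.3132, 0.3589]
ee_rot: [0.986, 0.165, -0.001, -0.001]
wrist_force: [-0.5, 0.0, -0.1]
gripper_width: 0.0703
```

```bash
python3 - <<'E'
from h import *
B=tow(RACK,-.025,-.1485)
plan([*B,.30],RACK[1]-.045)
E
```

```text
pos [ 0.5775 -0.3132  0.3589] psi 0.332 tool shift mm [ 188.2 -412.    58.9] roll 0.002
 after turning: shift [ 187.3 -412.4   58.9]
```

>>> {"fn": "drive_tool", "kwargs": {
  "increments": [
    [[0.01, -0.02, 0], 0],
    [[0.018, -0.04, 0], 0],
    [[0.018, -0.04, 0], 0],
    [[0.018, -0.04, 0], 0],
    [[0.018, -0.04, 0], 0],
    [[0.018, -0.04, 0], 0],
    [[0.018, -0.04, 0.005], 0],
    [[0.018, -0.04, 0.01], 0]
  ]
}}

```text
t: 9.95
position: [0.6093, 0.0162, 0.3454]
ee_rot: [0.987, 0.163, 0.0, 0.0]
wrist_force: [0.8, -0.9, 0.1]
gripper_width: 0.0703
```

>>> {"fn": "drive_tool", "kwargs": {
  "increments": [
    [[0.018, -0.04, 0.01], 0],
    [[0.018, -0.04, 0.01], 0],
    [[0.013, -0.025, 0.01], 0],
    [[0.004, -0.007, 0.01], 0],
    [[0, 0, 0.004], 0],
    [[0, 0, 0], 0],
    [[0, 0, 0], 0]
  ]
}}

```text
t: 10.65
position: [0.6235, 0.1351, 0.3019]
ee_rot: [0.987, 0.163, 0.0, 0.001]
wrist_force: [1.0, 0.4, 0.5]
gripper_width: 0.0704
```

```bash
python3 - <<'E'
from h import *
B=tow(RACK,-.025,-.1485)
plan([*B,.112],RACK[1]-.045)
E
```

```text
pos [0.6235 0.1351 0.3019] psi 0.327 tool shift mm [ -1.4  -3.2 189.9] roll -0.003
 after turning: shift [ -1.4  -3.2 189.9]
```

>>> {"fn": "drive_tool", "kwargs": {
  "increments": [
    [[-0.001, -0.003, 0.02], -0.003],
    [[0, 0, 0.035], 0],
    [[0, 0, 0.035], 0],
    [[0, 0, 0.035], 0],
    [[0, 0, 0.03], 0],
    [[0, 0, 0.02], 0],
    [[0, 0, 0.015], 0],
    [[0, 0, 0], 0]
  ]
}}

```text
t: 11.45
position: [0.6204, 0.1386, 0.1103]
ee_rot: [0.986, 0.165, -0.001, 0.0]
wrist_force: [0.0, -0.3, 1.1]
gripper_width: 0.0706
```

```bash
python3 - <<'E'
from h import *
B=tow(RACK,-.025,-.1485)
plan([*B,.112],RACK[1]-.045)
snap('top','t3.png');a=cv2.imread('pics/t3.png')[130:300,110:330]; cv2.imwrite('pics/t3c.png',cv2.resize(a,None,fx=3.4,fy=3.4))
E
```

```text
pos [0.6204 0.1386 0.1103] psi 0.3321 tool shift mm [ 0.4  1.1 -1.7] roll 0.0021
 after turning: shift [ 0.4  1.1 -1.7]
```

View pics/t3c.png

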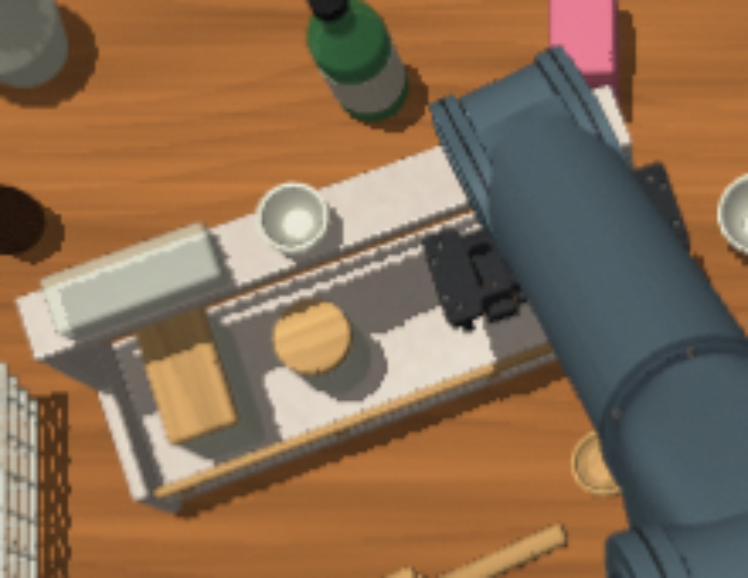

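>>> {"fn": "drive_tool", "kwargs": {
  "increments": [
    [[0, 0, 0], 0],
    [[0, 0, 0], 0],
    [[0, 0, 0], 0],
    [[0, 0, 0], 0],
    [[0, 0, 0], 0],
    [[0, 0, 0], 0]
  ],
  "hand": 0
}}

```text
t: 12.1
position: [0.6222, 0.1401, 0.1131]
ee_rot: [0.986, 0.166, 0.001, 0.0]
wrist_force: [-0.0, -1.7, 6.4]
gripper_width: 0.0537
```

>>> {"fn": "drive_tool", "kwargs": {
  "increments": [
    [[0, 0, -0.006], 0],
    [[0, 0, -0.01], 0],
    [[0, 0, -0.012], 0],
    [[0, 0, -0.01], 0],
    [[0, 0, -0.005], 0],
    [[0, 0, 0], 0],
    [[0, 0, 0], 0]
  ]
}}

```text
t: 12.8
position: [0.6209, 0.1401, 0.1546]
ee_rot: [0.986, 0.166, -0.0, 0.0]
wrist_force: [0.5, 0.0, -2.2]
gripper_width: 0.0535
```

```bash
python3 - <<'E'
from h import *
plan([0.58,0.13,.153],RACK[1]-.045); st=ctrl.read_state(); print(st['gripper_width'],st['moment'])
snap('scene','s4.png');a=cv2.imread('pics/s4.png')[80:330,280:500]; cv2.imwrite('pics/s4c.png',cv2.resize(a,None,fx=2.4,fy=2.4))
E
```

```text
pos [0.6209 0.1401 0.1546] psi 0.3339 tool shift mm [-42.   -3.9   1.6] roll 0.0039
 after turning: shift [-42.   -3.7   1.6]
0.053547702977205014 [-0.05726103  0.07518764 -0.02219488]
```

View pics/s4c.png

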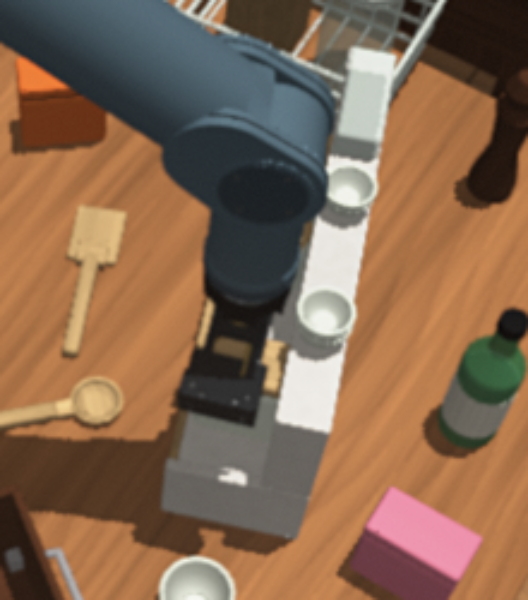

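>>> {"fn": "drive_tool", "kwargs": {
  "increments": [
    [[-0.008, 0, 0], 0],
    [[-0.015, 0, 0], 0],
    [[-0.02, 0, 0], 0],
    [[-0.02, 0, 0], 0],
    [[-0.02, 0, 0], 0],
    [[-0.012, 0, -0.01], 0],
    [[-0.005, 0, -0.02], 0],
    [[0, 0, -0.025], 0]
  ]
}}

```text
t: 13.65
position: [0.5242, 0.1065, 0.2091]
ee_rot: [0.986, 0.166, -0.002, 0.0]
wrist_force: [1.0, 0.4, -2.2]
gripper_width: 0.0541
```

>>> {"fn": "drive_tool", "kwargs": {
  "increments": [
    [[0, 0, -0.03], 0],
    [[0, 0, -0.03], 0],
    [[0, 0, -0.015], 0],
    [[0, 0, 0], 0.1],
    [[0, 0, 0], 0.13],
    [[0, 0, 0], 0.13],
    [[0, 0, 0], 0.13],
    [[0, 0, 0], 0.13]
  ]
}}

```text
t: 14.45
position: [0.5258, 0.1071, 0.2842]
ee_rot: [0.989, -0.145, -0.001, 0.0]
wrist_force: [-0.3, -0.4, -2.6]
gripper_width: 0.054
```

>>> {"fn": "drive_tool", "kwargs": {
  "increments": [
    [[0, 0, 0], 0.13],
    [[0, 0, 0], 0.12],
    [[0, 0, 0], 0.044],
    [[0, 0, 0], 0]
  ]
}}

```text
t: 14.85
position: [0.5258, 0.1072, 0.2842]
ee_rot: [0.958, -0.286, -0.0, 0.0]
wrist_force: [0.1, 0.3, -3.9]
gripper_width: 0.0539
```

```bash
python3 - <<'E'
from h import *
plan([*tow(BOX,-.010,-.058),.26],BOX[1]); st=ctrl.read_state(); print(st['gripper_width'],st['moment'])
snap('scene','s5.png')
E
```

```text
pos [0.5258 0.1072 0.2842] psi -0.5803 tool shift mm [174.2 382.4  24.2] roll -0.0008
 after turning: shift [173.9 382.5  24.2]
0.05385659044738731 [ 0.11798459  0.08986557 -0.00868949]
```

View pics/s5.png

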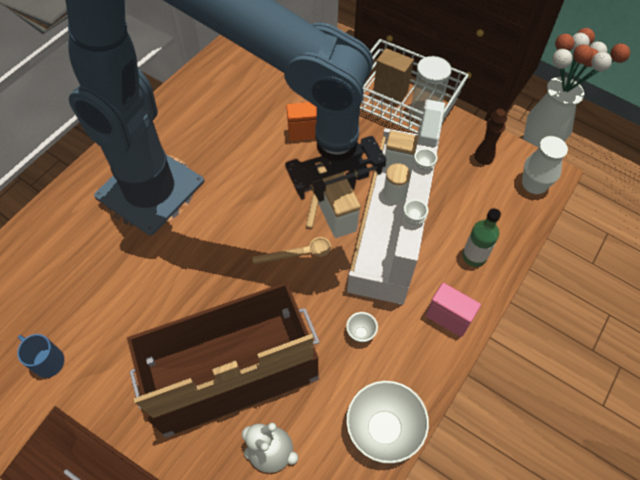

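>>> {"fn": "drive_tool", "kwargs": {
  "increments": [
    [[0.007, 0.015, 0], 0],
    [[0.014, 0.03, 0], 0],
    [[0.016, 0.036, 0], 0],
    [[0.016, 0.036, 0], 0],
    [[0.016, 0.036, 0], 0],
    [[0.016, 0.036, 0], 0],
    [[0.016, 0.036, 0], 0],
    [[0.016, 0.036, 0], 0]
  ]
}}

```text
t: 15.7
position: [0.4806, -0.1765, 0.2847]
ee_rot: [0.958, -0.285, -0.0, -0.0]
wrist_force: [-0.0, -0.1, -2.6]
gripper_width: 0.0538
```

>>> {"fn": "drive_tool", "kwargs": {
  "increments": [
    [[0.016, 0.036, 0], 0],
    [[0.016, 0.036, 0], 0],
    [[0.016, 0.03, 0], 0],
    [[0.007, 0.015, 0], 0],
    [[0.002, 0.004, 0.005], 0],
    [[0, 0, 0.01], 0],
    [[0, 0, 0.005], 0],
    [[0, 0, 0], 0]
  ]
}}

```text
t: 16.5
position: [0.4626, -0.3054, 0.2633]
ee_rot: [0.959, -0.285, -0.001, -0.001]
wrist_force: [-0.2, 1.0, -3.6]
gripper_width: 0.054
```

```bash
python3 - <<'E'
from h import *
plan([*tow(BOX,-.010,-.058),.072],BOX[1]); st=ctrl.read_state(); print(st['gripper_width'],st['moment'])
s=snap('scene','s6.png');a=cv2.imread('pics/s6.png')[220:480,80:400]; cv2.imwrite('pics/s6c.png',cv2.resize(a,None,fx=2.3,fy=2.3))
s=snap('top','t6.png'); P=cloud(s);Q=P.reshape(-1,3);l=tof(BOX,Q)
m=(abs(l[:,0])<.08)&(abs(l[:,1]+.058)<.05)&(Q[:,2]>.26)&(Q[:,2]<.32); q=np.c_[l,Q[:,2]][m]; print(len(q), np.percentile(q,[2,50,98],axis=0).round(3))
E
```

```text
pos [ 0.4626 -0.3054  0.2633] psi -0.5775 tool shift mm [  0.8   2.6 191.3] roll 0.002
 after turning: shift [  0.8   2.6 191.3]
0.05400306519592886 [ 0.12526208  0.0163471  -0.00997099]
287 [[-0.038 -0.085  0.262]
 [-0.034 -0.056  0.299]
 [ 0.055 -0.031  0.306]]
```

View pics/s6c.png

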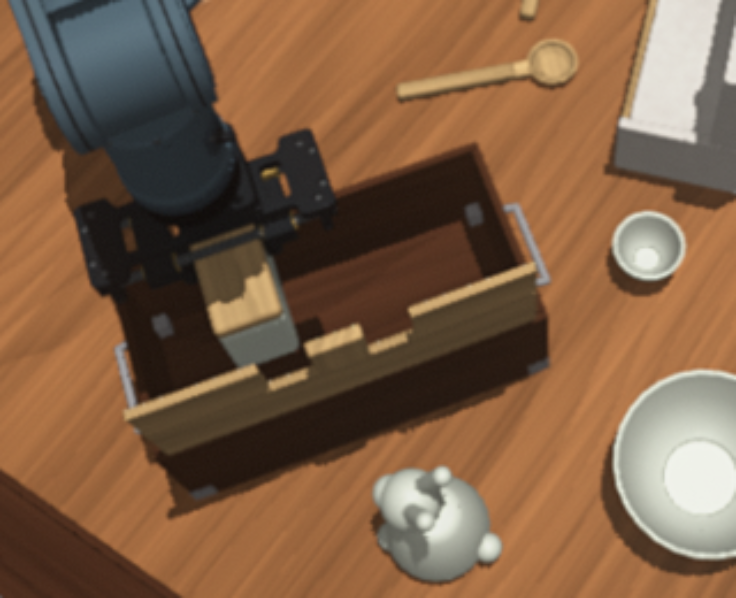

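>>> {"fn": "drive_tool", "kwargs": {
  "increments": [
    [[0.001, 0.003, 0.015], 0],
    [[0, 0, 0.03], 0],
    [[0, 0, 0.03], 0],
    [[0, 0, 0.03], 0],
    [[0, 0, 0.03], 0],
    [[0, 0, 0.025], 0],
    [[0, 0, 0.015], 0],
    [[0, 0, 0.005], 0]
  ]
}}

```text
t: 17.4
position: [0.4617, -0.3099, 0.0836]
ee_rot: [0.958, -0.286, -0.001, -0.0]
wrist_force: [0.0, 0.7, -2.2]
gripper_width: 0.0541
```

>>> {"fn": "drive_tool", "kwargs": {
  "increments": [
    [[0, 0, 0.002], 0],
    [[0, 0, 0.002], 0],
    [[0, 0, 0.002], 0],
    [[0, 0, 0], 0],
    [[0, 0, 0], 0]
  ]
}}

```text
t: 17.9
position: [0.4622, -0.3107, 0.0791]
ee_rot: [0.958, -0.286, 0.0, 0.0]
wrist_force: [0.2, -0.5, -2.5]
gripper_width: 0.0537
```

>>> {"fn": "drive_tool", "kwargs": {
  "increments": [
    [[0, 0, 0.002], 0],
    [[0, 0, 0.002], 0],
    [[0, 0, 0.002], 0],
    [[0, 0, 0], 0],
    [[0, 0, 0], 0]
  ]
}}

```text
t: 18.4
position: [0.4619, -0.3105, 0.0726]
ee_rot: [0.958, -0.286, -0.0, -0.0]
wrist_force: [0.1, 0.1, -2.8]
gripper_width: 0.0538
```

>>> {"fn": "drive_tool", "kwargs": {
  "increments": [
    [[0, 0, 0.001], 0],
    [[0, 0, 0.001], 0],
    [[0, 0, 0], 0],
    [[0, 0, 0], 0]
  ]
}}

```text
t: 18.8
position: [0.462, -0.3106, 0.0711]
ee_rot: [0.958, -0.286, 0.0, 0.0]
wrist_force: [-2.5, 1.6, 4.0]
gripper_width: 0.0532
```

>>> {"fn": "drive_tool", "kwargs": {
  "increments": [
    [[0, 0, 0.001], 0],
    [[0, 0, 0], 0]
  ]
}}

```text
t: 19.0
position: [0.4619, -0.3108, 0.0709]
ee_rot: [0.958, -0.286, -0.0, 0.0]
wrist_force: [-5.6, 1.8, 13.1]
gripper_width: 0.0536
```

>>> {"fn": "drive_tool", "kwargs": {
  "increments": [
    [[0, 0, 0], 0],
    [[0, 0, 0], 0],
    [[0, 0, 0], 0],
    [[0, 0, 0], 0]
  ],
  "hand": 0.8
}}

```text
t: 19.4
position: [0.462, -0.3105, 0.0695]
ee_rot: [0.958, -0.286, 0.0, 0.0]
wrist_force: [-0.7, 0.0, 0.4]
gripper_width: 0.0706
```

>>> {"fn": "drive_tool", "kwargs": {
  "increments": [
    [[0, 0, -0.005], 0],
    [[0, 0, -0.02], 0],
    [[0, 0, -0.035], 0],
    [[0, 0, -0.045], 0],
    [[0, 0, -0.045], 0],
    [[0, 0, -0.035], 0],
    [[0, 0, -0.02], 0],
    [[0, 0, 0], 0]
  ]
}}

```text
t: 20.2
position: [0.4635, -0.3116, 0.2783]
ee_rot: [0.958, -0.286, 0.003, 0.001]
wrist_force: [-0.5, -0.3, -0.6]
gripper_width: 0.0703
```

```bash
python3 - <<'E'
from h import *
A=tow(RACK,-.024,.147)
plan([*A,.30],RACK[1]-.005)
s=snap('scene','s7.png');a=cv2.imread('pics/s7.png')[220:480,80:400]; cv2.imwrite('pics/s7c.png',cv2.resize(a,None,fx=2.3,fy=2.3))
E
```

```text
pos [ 0.4635 -0.3116  0.2783] psi -0.5804 tool shift mm [-355.3 -633.5  -21.7] roll -0.9504
 after turning: shift [ 308.9 -657.4  -21.7]
```

View pics/s7c.png

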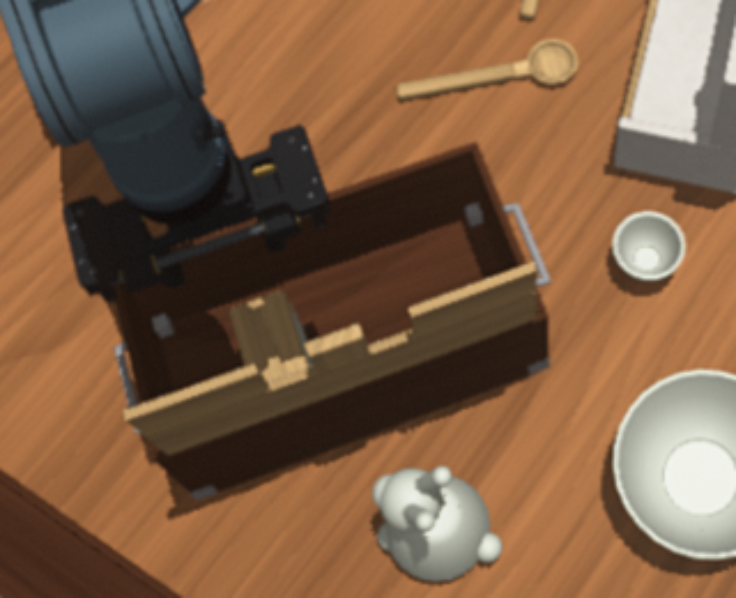

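>>> {"fn": "drive_tool", "kwargs": {
  "increments": [
    [[0, 0, -0.01], -0.13],
    [[0, 0, -0.01], -0.14],
    [[0, 0, 0], -0.14],
    [[0, 0, 0], -0.14],
    [[0, 0, 0], -0.14],
    [[0, 0, 0], -0.14],
    [[0, 0, 0], -0.12],
    [[0, 0, 0], 0]
  ]
}}

```text
t: 21.05
position: [0.4612, -0.3101, 0.293]
ee_rot: [0.983, 0.184, -0.001, -0.001]
wrist_force: [0.4, 0.3, 0.7]
gripper_width: 0.0707
```

>>> {"fn": "drive_tool", "kwargs": {
  "increments": [
    [[0.01, -0.02, 0], 0],
    [[0.018, -0.038, 0], 0],
    [[0.02, -0.043, 0], 0],
    [[0.02, -0.043, 0], 0],
    [[0.02, -0.043, 0], 0],
    [[0.02, -0.043, 0], 0],
    [[0.02, -0.043, 0], 0],
    [[0.02, -0.043, 0], 0]
  ]
}}

```text
t: 21.85
position: [0.485, 0.0393, 0.2939]
ee_rot: [0.983, 0.182, -0.001, -0.0]
wrist_force: [0.4, -0.0, 0.8]
gripper_width: 0.0703
```

>>> {"fn": "drive_tool", "kwargs": {
  "increments": [
    [[0.02, -0.043, 0], 0],
    [[0.02, -0.043, 0], 0],
    [[0.02, -0.043, 0], 0],
    [[0.02, -0.043, 0], 0],
    [[0.02, -0.043, 0], 0],
    [[0.02, -0.043, 0], 0],
    [[0.02, -0.043, 0], 0],
    [[0, 0, 0], 0]
  ]
}}

```text
t: 22.65
position: [0.5041, 0.3763, 0.293]
ee_rot: [0.982, 0.187, -0.002, -0.002]
wrist_force: [-0.3, 0.8, -0.3]
gripper_width: 0.0706
```

```bash
python3 - <<'E'
from h import *
A=tow(RACK,-.024,.147)
plan([*A,.112],RACK[1]-.005)
E
```

```text
pos [0.5041 0.3763 0.293 ] psi 0.3753 tool shift mm [ 22.5 -30.6 181. ] roll 0.0053
 after turning: shift [ 22.3 -30.7 181. ]
```

>>> {"fn": "drive_tool", "kwargs": {
  "increments": [
    [[0.011, -0.015, 0], 0.005],
    [[0.011, -0.015, 0], 0],
    [[0, 0, 0.02], 0],
    [[0, 0, 0.035], 0],
    [[0, 0, 0.02], 0],
    [[0, 0, 0], 0],
    [[0, 0, 0], 0]
  ]
}}

```text
t: 23.35
position: [0.5172, 0.4044, 0.2195]
ee_rot: [0.984, 0.181, -0.0, 0.0]
wrist_force: [-0.0, 0.3, -0.2]
gripper_width: 0.0705
```

```bash
python3 - <<'E'
from h import *
A=tow(RACK,-.024,.147)
plan([*A,.112],RACK[1]-.005)
E
```

```text
pos [0.5172 0.4044 0.2195] psi 0.363 tool shift mm [-1.000e-01 -9.300e+00  1.075e+02] roll -0.007
 after turning: shift [ -0.   -9.3 107.5]
```

>>> {"fn": "drive_tool", "kwargs": {
  "increments": [
    [[0, -0.009, 0], -0.007],
    [[0, 0, 0], 0],
    [[0, 0, 0.02], 0],
    [[0, 0, 0.025], 0],
    [[0, 0, 0], 0]
  ]
}}

```text
t: 23.85
position: [0.5126, 0.412, 0.1724]
ee_rot: [0.983, 0.185, -0.002, 0.001]
wrist_force: [-0.1, -0.8, -0.9]
gripper_width: 0.0704
```

```bash
python3 - <<'E'
from h import *
A=tow(RACK,-.024,.147)
plan([*A,.112],RACK[1]-.005)
E
```

```text
pos [0.5126 0.412  0.1724] psi 0.3721 tool shift mm [ 1.4 -0.5 60.4] roll 0.0021
 after turning: shift [ 1.4 -0.5 60.4]
```

>>> {"fn": "drive_tool", "kwargs": {
  "increments": [
    [[0.001, 0, 0.02], 0],
    [[0, 0, 0.02], 0],
    [[0, 0, 0.015], 0],
    [[0, 0, 0.004], 0],
    [[0, 0, 0], 0]
  ]
}}

```text
t: 24.35
position: [0.515, 0.4137, 0.116]
ee_rot: [0.983, 0.185, -0.0, -0.0]
wrist_force: [0.5, -0.8, -0.1]
gripper_width: 0.0707
```

>>> {"fn": "drive_tool", "kwargs": {
  "increments": [
    [[0, 0, 0], 0],
    [[0, 0, 0], 0],
    [[0, 0, 0], 0],
    [[0, 0, 0], 0],
    [[0, 0, 0], 0],
    [[0, 0, 0], 0]
  ],
  "hand": 0
}}

```text
t: 24.95
position: [0.5151, 0.4146, 0.1169]
ee_rot: [0.983, 0.185, 0.001, -0.001]
wrist_force: [-1.3, 1.8, 5.5]
gripper_width: 0.054
```

>>> {"fn": "drive_tool", "kwargs": {
  "increments": [
    [[0, 0, -0.006], 0],
    [[0, 0, -0.01], 0],
    [[0, 0, -0.012], 0],
    [[0, 0, -0.01], 0],
    [[0, 0, -0.005], 0],
    [[0, 0, 0], 0],
    [[0, 0, 0], 0]
  ]
}}

```text
t: 25.65
position: [0.5149, 0.4133, 0.1585]
ee_rot: [0.983, 0.185, -0.0, 0.0]
wrist_force: [0.4, -0.3, -3.5]
gripper_width: 0.0539
```

```bash
python3 - <<'E'
from h import *
st=ctrl.read_state();print(tof(RACK,st['position']),psi(st))
snap('scene','s8.png');a=cv2.imread('pics/s8.png')[60:310,280:500]; cv2.imwrite('pics/s8c.png',cv2.resize(a,None,fx=2.4,fy=2.4))
E
```

```text
[-0.02293255  0.14688385] 0.37175701444919446
```

View pics/s8c.png

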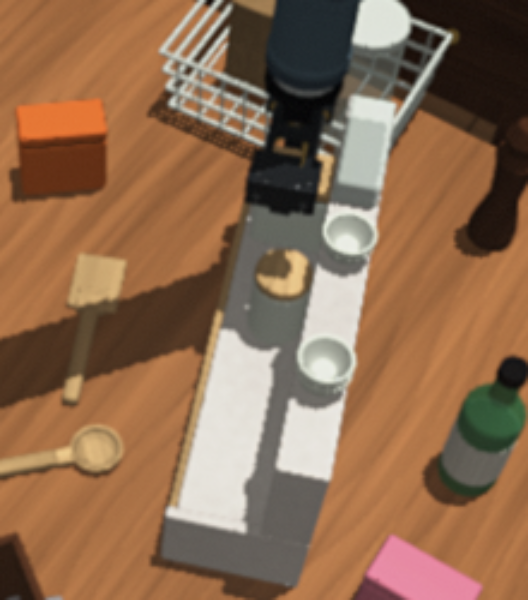

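>>> {"fn": "drive_tool", "kwargs": {
  "increments": [
    [[-0.008, 0, 0], 0],
    [[-0.015, 0, 0], 0],
    [[-0.02, 0, 0], 0],
    [[-0.02, 0, 0], 0],
    [[-0.02, 0, 0], 0],
    [[-0.012, 0, -0.01], 0],
    [[-0.005, 0, -0.02], 0],
    [[0, 0, -0.025], 0]
  ]
}}

```text
t: 26.5
position: [0.4203, 0.3765, 0.2141]
ee_rot: [0.983, 0.185, -0.001, 0.001]
wrist_force: [0.2, 0.6, -3.2]
gripper_width: 0.0536
```

>>> {"fn": "drive_tool", "kwargs": {
  "increments": [
    [[0, 0, -0.03], 0],
    [[0, 0, -0.03], 0],
    [[0, 0, -0.015], 0],
    [[0, 0, 0], 0.1],
    [[0, 0, 0], 0.13],
    [[0, 0, 0], 0.13],
    [[0, 0, 0], 0.13],
    [[0, 0, 0], 0.13]
  ]
}}

```text
t: 27.3
position: [0.4216, 0.3772, 0.2893]
ee_rot: [0.992, -0.126, 0.0, -0.0]
wrist_force: [1.1, 0.2, -3.5]
gripper_width: 0.0538
```

>>> {"fn": "drive_tool", "kwargs": {
  "increments": [
    [[0, 0, 0], 0.13],
    [[0, 0, 0], 0.13],
    [[0, 0, 0], 0.07],
    [[0, 0, 0], 0]
  ]
}}

```text
t: 27.7
position: [0.4203, 0.3764, 0.2847]
ee_rot: [0.972, -0.233, -0.001, 0.006]
wrist_force: [-1.0, 0.3, -3.6]
gripper_width: 0.0537
```

```bash
python3 - <<'E'
from h import *
plan([*tow(BOX,-.010,.058),.27],BOX[1])
E
```

```text
pos [0.4203 0.3764 0.2847] psi -0.4707 tool shift mm [360.  475.9  14.7] roll 0.1088
 after turning: shift [409.6 434.   14.7]
```

>>> {"fn": "drive_tool", "kwargs": {
  "increments": [
    [[0.01, 0.014, 0], 0],
    [[0.02, 0.026, 0], 0],
    [[0.026, 0.034, 0], 0],
    [[0.026, 0.034, 0], 0],
    [[0.026, 0.034, 0], 0],
    [[0.026, 0.034, 0], 0],
    [[0.026, 0.034, 0], 0],
    [[0.015, 0.02, 0], 0]
  ]
}}

```text
t: 28.5
position: [0.4721, 0.0864, 0.2867]
ee_rot: [0.972, -0.235, -0.002, 0.006]
wrist_force: [0.4, 0.5, -3.0]
gripper_width: 0.0533
```

>>> {"fn": "drive_tool", "kwargs": {
  "increments": [
    [[0, 0, 0], 0.05],
    [[0, 0, 0], 0.06],
    [[0, 0, 0], 0],
    [[0, 0, 0], 0]
  ]
}}

```text
t: 28.9
position: [0.472, 0.0907, 0.2864]
ee_rot: [0.958, -0.286, -0.002, 0.006]
wrist_force: [0.0, 0.6, -4.3]
gripper_width: 0.0538
```

```bash
python3 - <<'E'
from h import *
plan([*tow(BOX,-.010,.058),.27],BOX[1]); print(ctrl.read_state()['q'].round(2))
E
```

```text
pos [0.472  0.0907 0.2864] psi -0.5792 tool shift mm [209.9 223.3  16.4] roll 0.0003
 after turning: shift [209.9 223.2  16.4]
[-0.67  0.2   0.44  1.93 -0.09  1.04 -2.34]
```

>>> {"fn": "drive_tool", "kwargs": {
  "increments": [
    [[0.01, 0.01, 0], 0],
    [[0.025, 0.027, 0], 0],
    [[0.033, 0.035, 0], 0],
    [[0.033, 0.035, 0], 0],
    [[0.033, 0.035, 0], 0],
    [[0.033, 0.035, 0], 0],
    [[0.025, 0.028, 0], 0],
    [[0.014, 0.014, 0], 0]
  ]
}}

```text
t: 29.7
position: [0.5234, -0.209, 0.2889]
ee_rot: [0.958, -0.287, -0.002, 0.007]
wrist_force: [0.3, -1.0, -4.0]
gripper_width: 0.0534
```

>>> {"fn": "drive_tool", "kwargs": {
  "increments": [
    [[0.004, 0.004, 0.005], 0],
    [[0, 0, 0.006], 0],
    [[0, 0, 0], 0],
    [[0, 0, 0], 0]
  ]
}}

```text
t: 30.1
position: [0.5252, -0.2084, 0.2774]
ee_rot: [0.958, -0.285, -0.003, 0.005]
wrist_force: [-0.1, -0.1, -2.7]
gripper_width: 0.054
```

```bash
python3 - <<'E'
from h import *
plan([*tow(BOX,-.010,.058),.077],BOX[1]); print(ctrl.read_state()['q'].round(2))
s=snap('scene','s9.png');a=cv2.imread('pics/s9.png')[220:480,80:400]; cv2.imwrite('pics/s9c.png',cv2.resize(a,None,fx=2.3,fy=2.3))
E
```

```text
pos [ 0.5252 -0.2084  0.2774] psi -0.5784 tool shift mm [  1.5   2.  200.4] roll 0.0011
 after turning: shift [  1.5   2.  200.4]
[-0.16  0.39  0.59  1.75 -0.23  1.08 -1.64]
```

View pics/s9c.png

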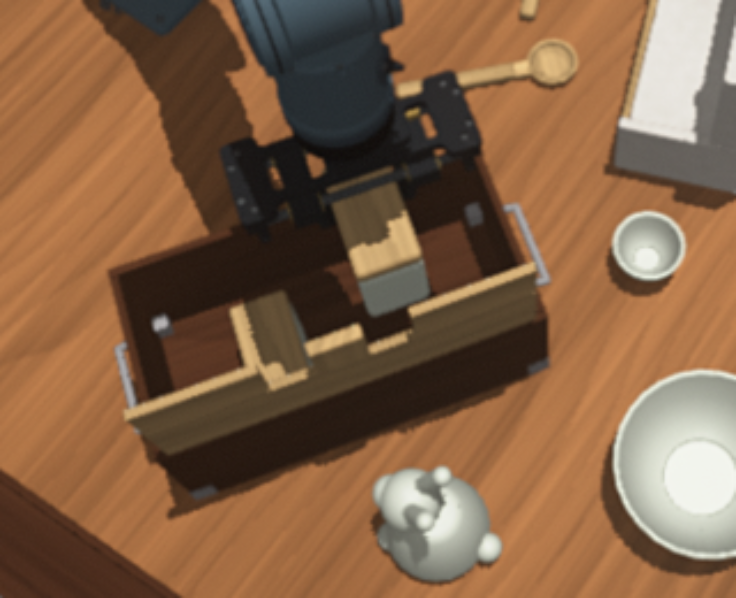

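>>> {"fn": "drive_tool", "kwargs": {
  "increments": [
    [[0.001, 0.002, 0.015], 0],
    [[0, 0, 0.03], 0],
    [[0, 0, 0.03], 0],
    [[0, 0, 0.03], 0],
    [[0, 0, 0.03], 0],
    [[0, 0, 0.025], 0],
    [[0, 0, 0.015], 0],
    [[0, 0, 0.008], 0]
  ]
}}

```text
t: 30.95
position: [0.5235, -0.2136, 0.094]
ee_rot: [0.958, -0.286, -0.003, 0.006]
wrist_force: [1.2, -0.8, -3.1]
gripper_width: 0.0536
```

>>> {"fn": "drive_tool", "kwargs": {
  "increments": [
    [[0, 0, 0.003], 0],
    [[0, 0, 0.002], 0],
    [[0, 0, 0.002], 0],
    [[0, 0, 0], 0],
    [[0, 0, 0], 0]
  ]
}}

```text
t: 31.45
position: [0.5239, -0.2146, 0.0884]
ee_rot: [0.958, -0.287, -0.002, 0.006]
wrist_force: [0.2, -0.4, -4.1]
gripper_width: 0.0539
```

>>> {"fn": "drive_tool", "kwargs": {
  "increments": [
    [[0, 0, 0.003], 0],
    [[0, 0, 0.003], 0],
    [[0, 0, 0.003], 0],
    [[0, 0, 0], 0],
    [[0, 0, 0], 0]
  ]
}}

```text
t: 31.95
position: [0.5234, -0.2146, 0.0788]
ee_rot: [0.958, -0.287, -0.002, 0.006]
wrist_force: [-0.4, 0.3, -3.8]
gripper_width: 0.0538
```

>>> {"fn": "drive_tool", "kwargs": {
  "increments": [
    [[0, 0, 0.001], 0],
    [[0, 0, 0.001], 0],
    [[0, 0, 0], 0],
    [[0, 0, 0], 0]
  ]
}}

```text
t: 32.35
position: [0.5235, -0.2146, 0.0769]
ee_rot: [0.958, -0.287, -0.002, 0.006]
wrist_force: [-0.3, -0.3, -2.9]
gripper_width: 0.0539
```

>>> {"fn": "drive_tool", "kwargs": {
  "increments": [
    [[0, 0, 0.001], 0],
    [[0, 0, 0], 0],
    [[0, 0, 0], 0]
  ]
}}

```text
t: 32.65
position: [0.5234, -0.2146, 0.0759]
ee_rot: [0.958, -0.287, -0.002, 0.006]
wrist_force: [-0.0, 0.0, -3.4]
gripper_width: 0.054
```

>>> {"fn": "drive_tool", "kwargs": {
  "increments": [
    [[0, 0, 0.001], 0],
    [[0, 0, 0.001], 0],
    [[0, 0, 0], 0],
    [[0, 0, 0], 0]
  ]
}}

```text
t: 33.05
position: [0.5234, -0.2147, 0.0747]
ee_rot: [0.958, -0.287, -0.002, 0.006]
wrist_force: [-3.4, 2.1, 6.1]
gripper_width: 0.0535
```

>>> {"fn": "drive_tool", "kwargs": {
  "increments": [
    [[0, 0, 0.001], 0],
    [[0, 0, 0], 0]
  ]
}}

```text
t: 33.25
position: [0.5234, -0.2147, 0.0746]
ee_rot: [0.958, -0.287, -0.002, 0.005]
wrist_force: [-6.8, 3.1, 17.6]
gripper_width: 0.0538
```

>>> {"fn": "drive_tool", "kwargs": {
  "increments": [
    [[0, 0, 0], 0],
    [[0, 0, 0], 0],
    [[0, 0, 0], 0],
    [[0, 0, 0], 0]
  ],
  "hand": 0.8
}}

```text
t: 33.65
position: [0.5236, -0.2147, 0.0728]
ee_rot: [0.958, -0.287, -0.002, 0.006]
wrist_force: [0.5, 0.3, -0.9]
gripper_width: 0.0704
```

>>> {"fn": "drive_tool", "kwargs": {
  "increments": [
    [[0, 0, -0.005], 0],
    [[0, 0, -0.02], 0],
    [[0, 0, -0.035], 0],
    [[0, 0, -0.045], 0],
    [[0, 0, -0.045], 0],
    [[0, 0, -0.045], 0],
    [[0, 0, -0.045], 0],
    [[0, 0, -0.04], 0]
  ]
}}

```text
t: 34.45
position: [0.5254, -0.2121, 0.3557]
ee_rot: [0.958, -0.287, -0.001, 0.006]
wrist_force: [0.8, 0.1, -0.5]
gripper_width: 0.0706
```

```bash
python3 - <<'E'
from h import *
plan([*tow(BOX,.09,0),.36],BOX[1]); print(ctrl.read_state()['q'].round(2))
s=snap('scene','s10.png');a=cv2.imread('pics/s10.png')[220:480,80:400]; cv2.imwrite('pics/s10c.png',cv2.resize(a,None,fx=2.3,fy=2.3))
P=cloud(s).reshape(-1,3);l=tof(BOX,P); m=(abs(abs(l[:,1])-.12)<.04)&(l[:,0]>.03)&(l[:,0]<.13)&(P[:,2]>.17)&(P[:,2]<.30)
q=np.c_[l[m],P[m,2]]; print(m.sum(),np.polyfit(q[:,2],q[:,0],1),np.median(q,0))
m=(abs(l[:,0])<.083)&(abs(l[:,1])<.16)&(abs(P[:,2]-.108)<.008); q=np.c_[l,P[:,2]][m]
for sg in(1,-1):
    w=q[sg*q[:,1]>0]; print(len(w),cv2.minAreaRect((w[:,:2]*1000).astype(np.float32)),np.percentile(w[:,2],[5,50,95]))
E
```

```text
pos [ 0.5254 -0.2121  0.3557] psi -0.5817 tool shift mm [99.5 56.9 -4.3] roll -0.0022
 after turning: shift [99.4 57.1 -4.3]
[-0.18  0.32  0.63  1.65 -0.19  1.24 -1.67]
1894 [0.0158395  0.08931689] [ 0.09329214 -0.08297264  0.24402733]
847 ((-20.90298843383789, 54.856597900390625), (61.448081970214844, 136.0828857421875), 79.21037292480469) [0.10323942 0.10732135 0.11119963]
900 ((-18.819072723388672, -61.77436065673828), (55.601985931396484, 128.5249786376953), 89.7225341796875) [0.10353884 0.10758592 0.11154584]
```

View pics/s10c.png

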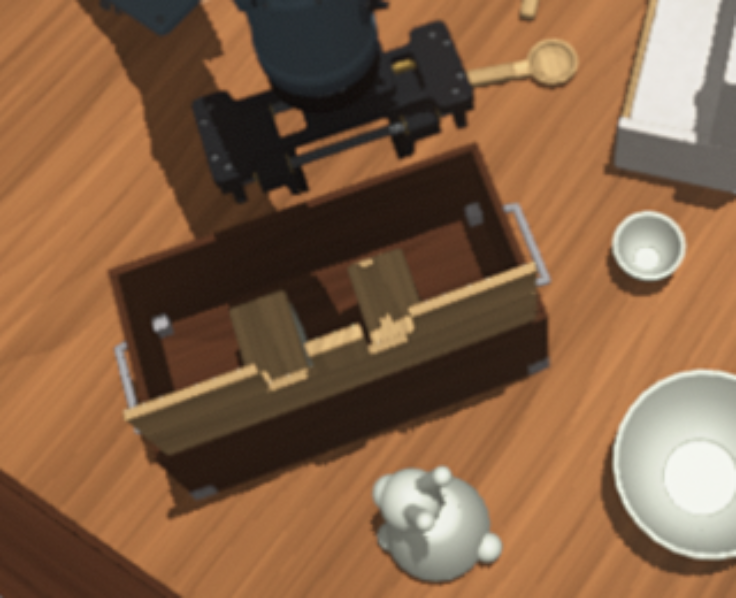

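>>> {"fn": "drive_tool", "kwargs": {
  "increments": [
    [[0.01, 0.007, 0], 0],
    [[0.02, 0.012, 0], 0],
    [[0.025, 0.014, 0], 0],
    [[0.022, 0.013, 0], 0],
    [[0.014, 0.007, 0], 0],
    [[0.006, 0.003, 0], 0],
    [[0, 0, 0], 0],
    [[0, 0, 0], 0]
  ],
  "hand": 0.75
}}

```text
t: 35.3
position: [0.5755, -0.3114, 0.3529]
ee_rot: [0.958, -0.286, -0.003, 0.006]
wrist_force: [0.4, 0.8, 0.2]
gripper_width: 0.0663
```

```bash
python3 - <<'E'
from h import *
plan([*tow(BOX,.088,0.001),.247],BOX[1])
s=snap('scene','s11.png');a=cv2.imread('pics/s11.png')[220:480,80:400]; cv2.imwrite('pics/s11c.png',cv2.resize(a,None,fx=2.3,fy=2.3))
for cx,cy in((233,310),(284,295),(350,268),(402,252)): print(tof(BOX,onplane(s,80+cx/2.3,220+cy/2.3,.108)))
E
```

```text
pos [ 0.5755 -0.3114  0.3529] psi -0.5811 tool shift mm [  1.1   0.5 105.9] roll -0.0016
 after turning: shift [  1.1   0.5 105.9]
[-0.03144825 -0.08408733]
[-0.02840956 -0.03599966]
[-0.03150233  0.02892595]
[-0.02891365  0.07908016]
```

View pics/s11c.png

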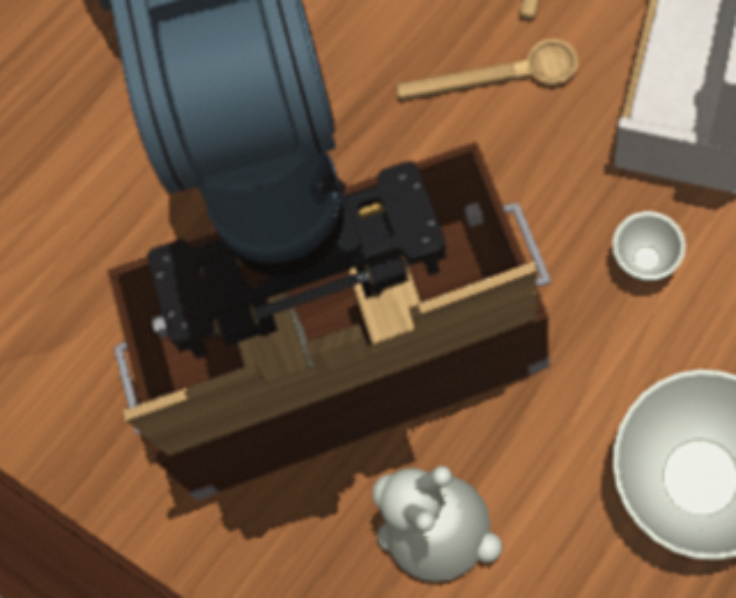

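>>> {"fn": "drive_tool", "kwargs": {
  "increments": [
    [[0.001, 0, 0.02], 0],
    [[0, 0, 0.03], 0],
    [[0, 0, 0.025], 0],
    [[0, 0, 0.015], 0],
    [[0, 0, 0.01], 0],
    [[0, 0, 0.005], 0],
    [[0, 0, 0], 0],
    [[0, 0, 0], 0]
  ]
}}

```text
t: 36.15
position: [0.5764, -0.3139, 0.2495]
ee_rot: [0.958, -0.287, -0.001, 0.006]
wrist_force: [-0.1, 0.5, -1.0]
gripper_width: 0.066
```

>>> {"fn": "drive_tool", "kwargs": {
  "increments": [
    [[0, 0, 0], 0],
    [[0, 0, 0], 0],
    [[0, 0, 0], 0],
    [[0, 0, 0], 0],
    [[0, 0, 0], 0]
  ],
  "hand": 0
}}

```text
t: 36.65
position: [0.5768, -0.3128, 0.249]
ee_rot: [0.958, -0.286, -0.002, 0.005]
wrist_force: [2.6, 2.4, 2.8]
gripper_width: 0.0444
```

>>> {"fn": "drive_tool", "kwargs": {
  "increments": [
    [[-0.008, 0, 0], 0],
    [[-0.012, 0, 0.001], 0],
    [[-0.014, 0, 0.002], 0],
    [[-0.015, 0, 0.004], 0],
    [[-0.014, 0, 0.005], 0],
    [[-0.014, 0, 0.006], 0],
    [[-0.013, 0, 0.008], 0],
    [[-0.012, 0, 0.009], 0]
  ]
}}

```text
t: 37.45
position: [0.4912, -0.2566, 0.2136]
ee_rot: [0.958, -0.286, -0.001, 0.005]
wrist_force: [7.9, 2.0, -4.8]
gripper_width: 0.045
```

```bash
python3 - <<'E'
from h import *
st=ctrl.read_state(); x=tof(BOX,st['position']); z=st['position'][2]+.019; print(x,z,'r',np.hypot(x[0]-.085,z-.116),'th',np.arctan2(z-.116,.085-x[0]),st['gripper_width'],st['wrist_force'])
th=np.arctan2(z-.116,.085-x[0]);r=np.hypot(x[0]-.085,z-.116)
for t in np.arange(th,0,-.1): print(round(t,2),'dx',round(-r*(np.cos(t-.1)-np.cos(t))*1000,1),'dz',round(r*(np.sin(t)-np.sin(t-.1))*1000,1))
E
```

```text
[-0.01360513  0.0010773 ] 0.23255228240305345 r 0.15266763126353833 th 0.8686195747073179 0.044958330320073854 [ 7.94230853  1.95094174 -4.79190159]
0.87 dx -11.1 dz 10.4
0.77 dx -10.0 dz 11.5
0.67 dx -8.8 dz 12.4
0.57 dx -7.6 dz 13.3
0.47 dx -6.2 dz 13.9
0.37 dx -4.8 dz 14.5
0.27 dx -3.3 dz 14.9
0.17 dx -1.8 dz 15.2
0.07 dx -0.3 dz 15.3
```

>>> {"fn": "drive_tool", "kwargs": {
  "increments": [
    [[-0.011, 0, 0.01], 0],
    [[-0.01, 0, 0.0115], 0],
    [[-0.009, 0, 0.0125], 0],
    [[-0.0075, 0, 0.013], 0],
    [[-0.006, 0, 0.014], 0],
    [[-0.005, 0, 0.0145], 0],
    [[-0.003, 0, 0.015], 0],
    [[-0.002, 0, 0.01], 0]
  ]
}}

```text
t: 38.25
position: [0.4472, -0.2279, 0.1131]
ee_rot: [0.958, -0.285, -0.0, 0.005]
wrist_force: [9.8, 5.4, 1.3]
gripper_width: 0.0444
```

```bash
python3 - <<'E'
from h import *
st=ctrl.read_state(); x=tof(BOX,st['position']); z=st['position'][2]+.019; print(x,z,'r',np.hypot(x[0]-.085,z-.116),'th',np.arctan2(z-.116,.085-x[0]),st['gripper_width'],st['wrist_force'])
E
```

```text
[-0.06619169  0.00106387] 0.13205714369850702 r 0.15204196116727206 th 0.10580725990576118 0.04436614192528887 [9.84105504 5.44311222 1.25523446]
```

>>> {"fn": "drive_tool", "kwargs": {
  "increments": [
    [[0, 0, 0.006], 0],
    [[0, 0, 0.005], 0],
    [[0, 0, 0.003], 0],
    [[0, 0, 0], 0],
    [[0, 0, 0], 0]
  ]
}}

```text
t: 38.75
position: [0.4468, -0.2276, 0.1005]
ee_rot: [0.958, -0.285, -0.001, 0.004]
wrist_force: [3.5, 8.7, 13.7]
gripper_width: 0.0442
```

```bash
python3 - <<'E'
from h import *
st=ctrl.read_state(); x=tof(BOX,st['position']); z=st['position'][2]+.019; print(x,z,'r',np.hypot(x[0]-.085,z-.116),'th',np.arctan2(z-.116,.085-x[0]),st['gripper_width'],st['wrist_force'])
s=snap('scene','s12.png'); P=cloud(s).reshape(-1,3); l=tof(BOX,P); m=(l[:,0]>-.06)&(l[:,0]<.08)&(abs(abs(l[:,1])-.13)<.03)&(P[:,2]>.1)&(P[:,2]<.15)
print(m.sum(),np.polyfit(l[m,0],P[m,2],1),np.median(P[m,2]))
E
```

```text
[-0.06671024  0.00109408] 0.11953446966785967 r 0.1517514049714998 th 0.02329328884474912 0.04416276830721977 [ 3.49653976  8.69897566 13.7399934 ]
3544 [0.00135461 0.11949516] 0.11951993099502078
```

>>> {"fn": "drive_tool", "kwargs": {
  "increments": [
    [[0, 0, 0], 0],
    [[0, 0, 0], 0],
    [[0, 0, 0], 0],
    [[0, 0, 0], 0]
  ],
  "hand": 0.75
}}

```text
t: 39.2
position: [0.444, -0.23, 0.099]
ee_rot: [0.958, -0.287, -0.003, 0.006]
wrist_force: [0.2, -0.5, 0.3]
gripper_width: 0.0663
```

>>> {"fn": "drive_tool", "kwargs": {
  "increments": [
    [[0, 0, -0.01], 0],
    [[0, 0, -0.03], 0],
    [[0, 0, -0.04], 0],
    [[0, 0, -0.04], 0],
    [[0, 0, -0.04], 0],
    [[0, 0, -0.02], 0],
    [[0, 0, 0], 0]
  ]
}}

```text
t: 39.9
position: [0.4476, -0.2289, 0.2825]
ee_rot: [0.958, -0.287, 0.001, 0.006]
wrist_force: [0.8, -0.3, -0.1]
gripper_width: 0.066
```

```bash
python3 - <<'E'
from h import *
s=snap('scene','s13.png'); P=cloud(s).reshape(-1,3); l=tof(BOX,P); m=(l[:,0]>-.06)&(l[:,0]<.08)&(abs(abs(l[:,1])-.13)<.03)&(P[:,2]>.1)&(P[:,2]<.15)
print(m.sum(),np.polyfit(l[m,0],P[m,2],1),np.median(P[m,2]))
t=snap('top','t13.png'); Pt=cloud(t)
for nm,ss in(('top',t),('scene',s)):
  PP=cloud(ss)
  for u in('spoon','turner'):
    d=ctrl.place_of(nm,u); e=ctrl.silhouettes(nm,u)
    print(nm,u,[(np.round(k['position'],1).tolist(),round(k['conf'],2)) for k in d[:3]])
    for k in e[:2]:
        px=k['pixels']; v,uu=np.nonzero(px); w=PP[v,uu]; g=(w[:,2]<.03)&(w[:,2]>-.02); w=w[g]
        if len(w)<20: continue
        r=cv2.minAreaRect((w[:,:2]*1000).astype(np.float32)); c=w[:,:2].mean(0); ev,V=np.linalg.eigh(np.cov((w[:,:2]-c).T)); print('  ',round(k['conf'],2),len(w),r,'c',c.round(4),'ax',V[:,1].round(3))
E
```

```text
3545 [0.00037799 0.11968474] 0.11965695352491545
top spoon [([293.8, 294.7], 0.84), ([407.1, 248.3], 0.22), ([227.7, 229.5], 0.19)]
   0.82 655 ((420.1976318359375, 80.5444564819336), (197.5936279296875, 53.652523040771484), 55.06446838378906) c [0.4266 0.0991] ax [0.661 0.75 ]
top turner [([238.9, 298.6], 0.92), ([232.6, 246.1], 0.5)]
   0.86 876 ((390.3731384277344, 236.03231811523438), (59.00349807739258, 200.45529174804688), 28.758338928222656) c [0.3753 0.2575] ax [-0.426  0.905]
scene spoon [([287.8, 243.2], 0.62)]
   0.61 710 ((422.5566101074219, 80.44982147216797), (193.15365600585938, 53.940521240234375), 55.96645736694336) c [0.4285 0.1015] ax [0.633 0.774]
scene turner [([315.5, 201.6], 0.82)]
   0.62 686 ((388.0332946777344, 236.27764892578125), (55.077110290527344, 204.64166259765625), 27.343469619750977) c [0.3769 0.2555] ax [-0.427  0.904]
   0.21 688 ((420.0372314453125, 79.03630065917969), (195.6936798095703, 54.004112243652344), 55.029197692871094) c [0.4252 0.0977] ax [0.638 0.77 ]
```

View pics/s13.png

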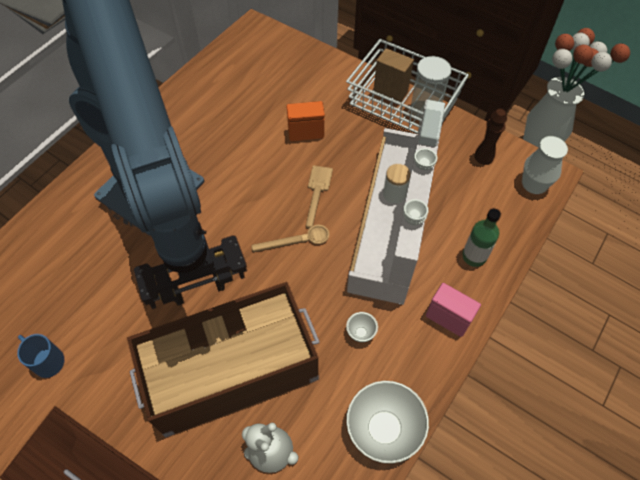

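View pics/t13.png

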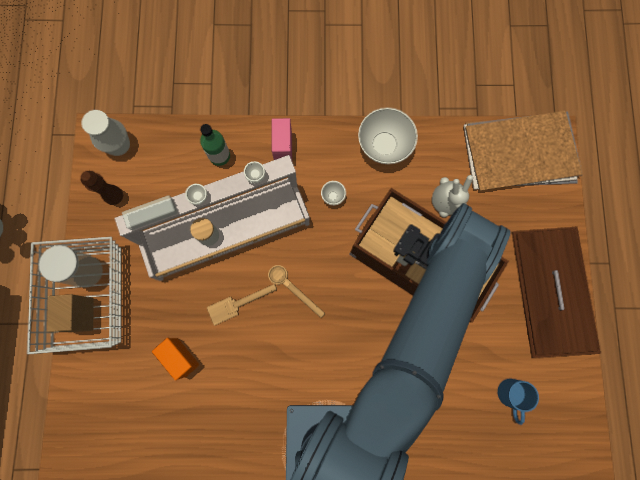

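```bash
python3 - <<'E'
from h import *
plan([.426,.087,.2],.969)
E
python3 -c "
import cv2
a=cv2.imread('pics/t13.png');cv2.imwrite('pics/c13.png',cv2.resize(a[240:340,190:350],None,fx=4.5,fy=4.5,interpolation=cv2.INTER_CUBIC))"
```

```text
pos [ 0.4459 -0.2278  0.2786] psi -0.5814 tool shift mm [-189.5 -252.2   78.6] roll -1.5504
 after turning: shift [ 248.2 -194.6   78.6]
```

View pics/c13.png

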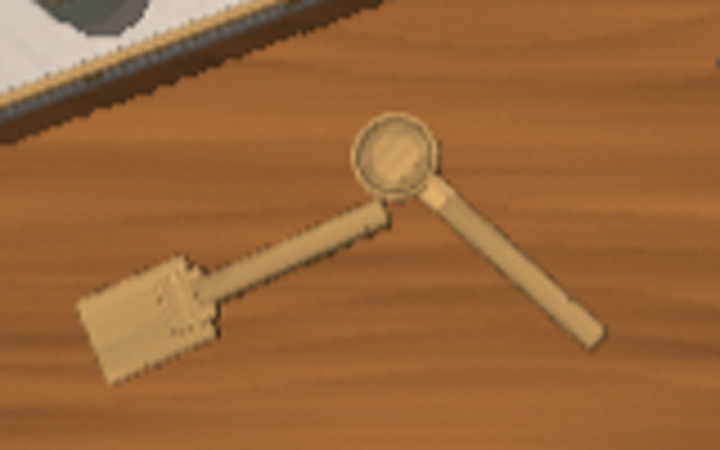

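>>> {"fn": "drive_tool", "kwargs": {
  "increments": [
    [[0, 0, 0], -0.14],
    [[0, 0, 0], -0.14],
    [[0, 0, 0], -0.14],
    [[0, 0, 0], -0.14],
    [[0, 0, 0], -0.14],
    [[0, 0, 0], -0.14],
    [[0, 0, 0], -0.14],
    [[0, 0, 0], -0.14]
  ],
  "hand": 0.5
}}

```text
t: 41.2
position: [0.4461, -0.2279, 0.2789]
ee_rot: [0.963, 0.269, -0.005, 0.004]
wrist_force: [-0.3, 0.7, 1.0]
gripper_width: 0.0441
```

>>> {"fn": "drive_tool", "kwargs": {
  "increments": [
    [[0, 0, 0], -0.14],
    [[0, 0, 0], -0.14],
    [[0, 0, 0], -0.14],
    [[0.01, -0.008, 0], 0],
    [[0.025, -0.02, 0], 0],
    [[0.035, -0.027, 0], 0],
    [[0.035, -0.027, 0], 0],
    [[0.035, -0.027, 0], 0]
  ]
}}

```text
t: 42.0
position: [0.4367, -0.0483, 0.2774]
ee_rot: [0.888, 0.459, -0.006, 0.003]
wrist_force: [0.2, -0.1, 0.2]
gripper_width: 0.044
```

>>> {"fn": "drive_tool", "kwargs": {
  "increments": [
    [[0.035, -0.027, 0], 0],
    [[0.035, -0.027, 0], 0],
    [[0.025, -0.02, 0.02], 0],
    [[0.012, -0.01, 0.03], 0],
    [[0, 0, 0.02], 0],
    [[0, 0, 0], 0],
    [[0, 0, 0], 0]
  ]
}}

```text
t: 42.7
position: [0.4294, 0.0846, 0.2065]
ee_rot: [0.888, 0.46, -0.006, 0.003]
wrist_force: [0.3, 1.3, 0.5]
gripper_width: 0.0438
```

```bash
python3 - <<'E'
from h import *
plan([.426,.087,.004],.969); print(ctrl.read_state()['q'].round(2))
E
```

```text
pos [0.4294 0.0846 0.2065] psi 0.9565 tool shift mm [  0.   -4.1 202.5] roll -0.0125
 after turning: shift [ 1.000e-01 -4.100e+00  2.025e+02]
[-0.43  0.23  0.14  2.1  -0.03  0.82 -0.88]
```

>>> {"fn": "drive_tool", "kwargs": {
  "increments": [
    [[0, -0.004, 0.015], -0.012],
    [[0, 0, 0.03], 0],
    [[0, 0, 0.035], 0],
    [[0, 0, 0.035], 0],
    [[0, 0, 0.03], 0],
    [[0, 0, 0.02], 0],
    [[0, 0, 0.01], 0],
    [[0, 0, 0], 0]
  ]
}}

```text
t: 43.5
position: [0.4254, 0.0849, 0.0312]
ee_rot: [0.885, 0.466, -0.006, 0.003]
wrist_force: [-0.2, 0.4, 0.2]
gripper_width: 0.0443
```

```bash
python3 - <<'E'
from h import *
plan([.426,.087,.004],.969)
s=snap('scene','s14.png');a=cv2.imread('pics/s14.png')[140:320,200:400]; cv2.imwrite('pics/s14c.png',cv2.resize(a,None,fx=3,fy=3))
E
```

```text
pos [0.4254 0.0849 0.0312] psi 0.9693 tool shift mm [ 2.1 -0.7 27.2] roll 0.0003
 after turning: shift [ 2.1 -0.7 27.2]
```

View pics/s14c.png

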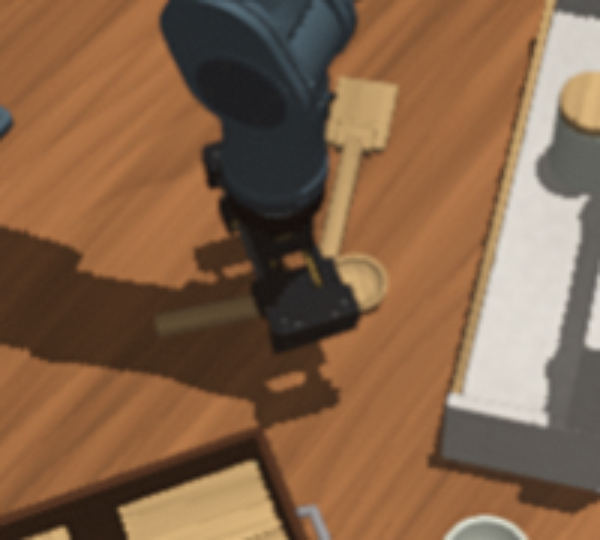

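>>> {"fn": "drive_tool", "kwargs": {
  "increments": [
    [[0, 0, 0.01], 0],
    [[0, 0, 0.01], 0],
    [[0, 0, 0.005], 0],
    [[0, 0, 0.001], 0],
    [[0, 0, 0], 0]
  ]
}}

```text
t: 44.05
position: [0.4247, 0.0848, 0.005]
ee_rot: [0.884, 0.467, -0.006, 0.003]
wrist_force: [0.4, -0.1, -0.0]
gripper_width: 0.044
```

>>> {"fn": "drive_tool", "kwargs": {
  "increments": [
    [[0, 0, 0], 0],
    [[0, 0, 0], 0],
    [[0, 0, 0], 0],
    [[0, 0, 0], 0],
    [[0, 0, 0], 0],
    [[0, 0, 0], 0]
  ],
  "hand": 0
}}

```text
t: 44.65
position: [0.4249, 0.0848, 0.0054]
ee_rot: [0.884, 0.467, -0.006, 0.003]
wrist_force: [-0.9, 0.5, 3.6]
gripper_width: 0.0178
```

>>> {"fn": "drive_tool", "kwargs": {
  "increments": [
    [[0, 0, -0.01], 0],
    [[0, 0, -0.02], 0],
    [[0, 0, -0.035], 0],
    [[0, 0, -0.04], 0],
    [[0, 0, -0.045], 0],
    [[0, 0, -0.04], 0],
    [[0, 0, -0.02], 0],
    [[0, 0, 0], 0]
  ]
}}

```text
t: 45.45
position: [0.4281, 0.0874, 0.2184]
ee_rot: [0.885, 0.466, -0.002, 0.003]
wrist_force: [0.2, -1.1, -1.6]
gripper_width: 0.0176
```

```bash
python3 - <<'E'
from h import *
s=snap('scene','s15.png');a=cv2.imread('pics/s15.png')[140:320,200:400]; cv2.imwrite('pics/s15c.png',cv2.resize(a,None,fx=3,fy=3))
plan([*tow(BOX,.042,-.055+.008),.22],np.pi/2+BOX[1])
E
```

```text
pos [0.4269 0.0871 0.2165] psi 0.9707 tool shift mm [-294.3  303.7   -3.5] roll -0.0206
 after turning: shift [-300.5  297.6   -3.5]
```

View pics/s15c.png

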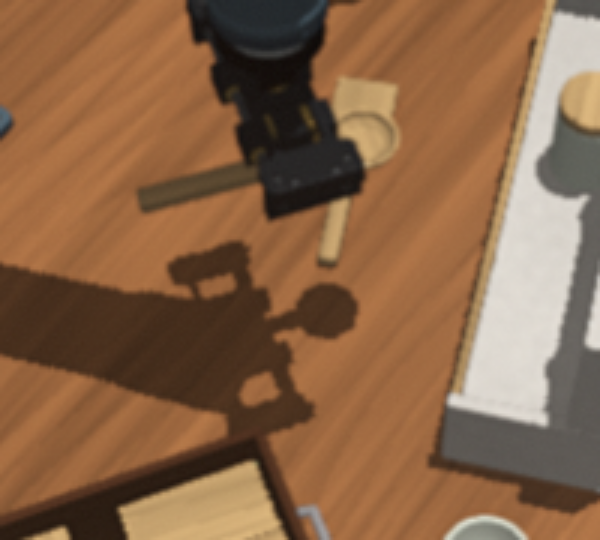

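>>> {"fn": "drive_tool", "kwargs": {
  "increments": [
    [[0, 0, 0], -0.02],
    [[-0.012, 0.012, 0], 0],
    [[-0.025, 0.025, 0], 0],
    [[-0.033, 0.033, 0], 0],
    [[-0.035, 0.035, 0], 0],
    [[-0.035, 0.035, 0], 0],
    [[-0.035, 0.035, 0], 0],
    [[-0.035, 0.035, 0], 0]
  ]
}}

```text
t: 46.3
position: [0.486, -0.2055, 0.2158]
ee_rot: [0.88, 0.476, -0.007, 0.001]
wrist_force: [1.1, 1.6, -1.0]
gripper_width: 0.0178
```

>>> {"fn": "drive_tool", "kwargs": {
  "increments": [
    [[-0.034, 0.034, 0], 0],
    [[-0.03, 0.03, 0], 0],
    [[-0.018, 0.016, 0], 0],
    [[-0.007, 0.007, 0], 0],
    [[0, 0, 0], 0],
    [[0, 0, 0], 0]
  ]
}}

```text
t: 46.9
position: [0.5108, -0.324, 0.2176]
ee_rot: [0.879, 0.476, -0.006, 0.001]
wrist_force: [0.8, 0.7, -0.0]
gripper_width: 0.0178
```

```bash
python3 - <<'E'
from h import *
plan([*tow(BOX,.042,-.055+.006),.126],np.pi/2+BOX[1])
s=snap('scene','s16.png');a=cv2.imread('pics/s16.png')[220:480,80:400]; cv2.imwrite('pics/s16c.png',cv2.resize(a,None,fx=2.3,fy=2.3))
E
```

```text
pos [ 0.5108 -0.324   0.2176] psi 0.9925 tool shift mm [-4.5  2.4 91.6] roll 0.0012
 after turning: shift [-4.5  2.4 91.6]
```

View pics/s16c.png

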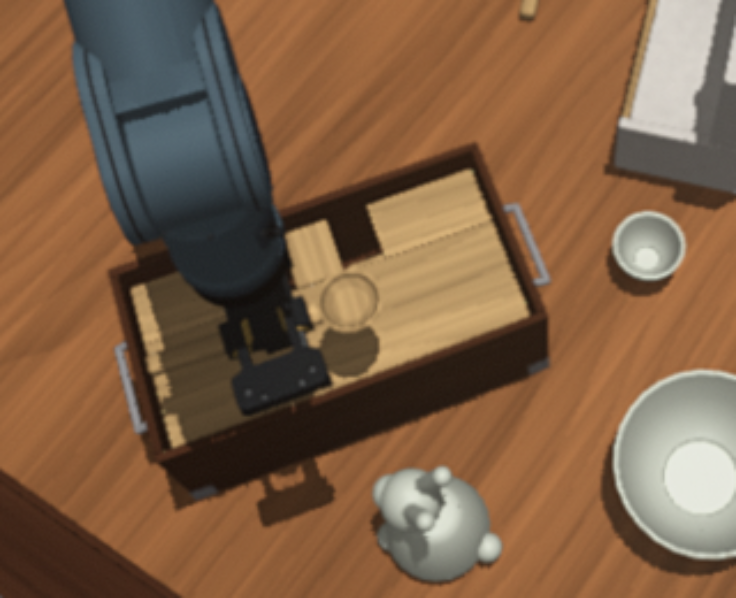

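>>> {"fn": "drive_tool", "kwargs": {
  "increments": [
    [[-0.004, 0.002, 0.015], 0],
    [[0, 0, 0.025], 0],
    [[0, 0, 0.025], 0],
    [[0, 0, 0.015], 0],
    [[0, 0, 0.004], 0],
    [[0, 0, 0], 0]
  ]
}}

```text
t: 47.55
position: [0.5097, -0.3309, 0.1343]
ee_rot: [0.88, 0.476, -0.006, 0.002]
wrist_force: [0.3, 0.9, -0.5]
gripper_width: 0.0176
```

>>> {"fn": "drive_tool", "kwargs": {
  "increments": [
    [[0, 0, 0.002], 0],
    [[0, 0, 0.002], 0],
    [[0, 0, 0], 0],
    [[0, 0, 0], 0]
  ]
}}

```text
t: 47.95
position: [0.51, -0.3314, 0.1311]
ee_rot: [0.88, 0.475, -0.005, 0.003]
wrist_force: [0.4, -0.0, -1.2]
gripper_width: 0.0176
```

>>> {"fn": "drive_tool", "kwargs": {
  "increments": [
    [[0, 0, 0.002], 0],
    [[0, 0, 0.002], 0],
    [[0, 0, 0], 0],
    [[0, 0, 0], 0]
  ]
}}

```text
t: 48.35
position: [0.5097, -0.3313, 0.1266]
ee_rot: [0.88, 0.475, -0.006, 0.002]
wrist_force: [-0.8, 0.2, -0.3]
gripper_width: 0.0179
```

>>> {"fn": "drive_tool", "kwargs": {
  "increments": [
    [[0, 0, 0.001], 0],
    [[0, 0, 0.001], 0],
    [[0, 0, 0], 0],
    [[0, 0, 0], 0]
  ]
}}

```text
t: 48.75
position: [0.5098, -0.3314, 0.1254]
ee_rot: [0.88, 0.475, -0.006, 0.003]
wrist_force: [-1.9, 1.4, 4.0]
gripper_width: 0.0176
```

Contact. Release to 30 mm or so and rise.

>>> {"fn": "drive_tool", "kwargs": {
  "increments": [
    [[0, 0, 0], 0],
    [[0, 0, 0], 0],
    [[0, 0, 0], 0],
    [[0, 0, 0], 0]
  ],
  "hand": 0.32
}}

```text
t: 49.15
position: [0.5097, -0.3313, 0.1246]
ee_rot: [0.88, 0.475, -0.006, 0.002]
wrist_force: [-0.1, 0.1, -0.2]
gripper_width: 0.0283
```

>>> {"fn": "drive_tool", "kwargs": {
  "increments": [
    [[0, 0, -0.01], 0],
    [[0, 0, -0.02], 0],
    [[0, 0, -0.035], 0],
    [[0, 0, -0.04], 0],
    [[0, 0, -0.03], 0],
    [[0, 0, 0], 0]
  ]
}}

```text
t: 49.75
position: [0.513, -0.3317, 0.2652]
ee_rot: [0.88, 0.475, -0.003, 0.006]
wrist_force: [0.3, 0.1, 0.3]
gripper_width: 0.0284
```

```bash
python3 - <<'E'
from h import *
s=snap('scene','s17.png');a=cv2.imread('pics/s17.png')[220:480,80:400]; cv2.imwrite('pics/s17c.png',cv2.resize(a,None,fx=2.3,fy=2.3))
t=snap('top','t17.png'); cv2.imwrite('pics/t17c.png',cv2.resize(t['image'][230:350,180:340],None,fx=4.5,fy=4.5,interpolation=cv2.INTER_CUBIC))
for nm,ss in(('top',t),('scene',s)):
  PP=cloud(ss); u='turner'
  for k in ctrl.silhouettes(nm,u)[:2]:
        v,uu=np.nonzero(k['pixels']); w=PP[v,uu]; g=(w[:,2]<.03)&(w[:,2]>-.02); w=w[g]
        if len(w)<20: continue
        print('  ',nm,round(k['conf'],2),len(w),cv2.minAreaRect((w[:,:2]*1000).astype(np.float32)))
E
```

```text
top 0.59 844 ((387.61041259765625, 235.48828125), (56.79878616333008, 197.9261474609375), 26.375455856323242)
   top 0.26 472 ((522.7059326171875, -188.714599609375), (242.6348114013672, 304.1305236816406), 87.53548431396484)
   scene 0.94 801 ((384.8266296386719, 236.91183471679688), (59.739078521728516, 209.10421752929688), 24.49498748779297)
```

View pics/s17c.png

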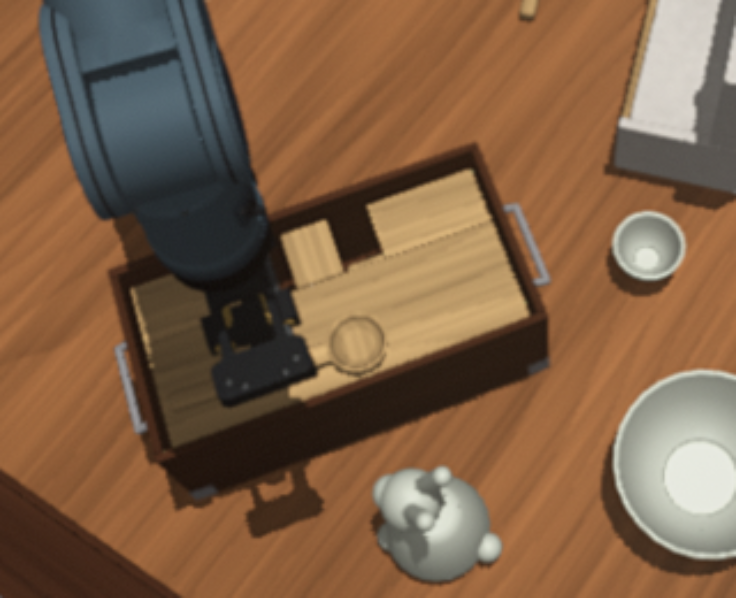

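View pics/t17c.png

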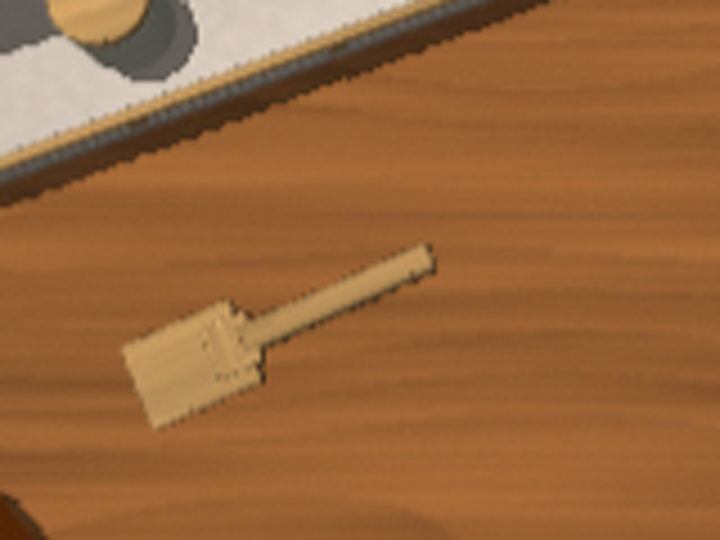

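```bash
python3 - <<'E'
from h import *
s=snap('top')
a=onplane(s,180+431/4.5,230+255/4.5,.012); b=onplane(s,180+138/4.5,230+388/4.5,.008); m=onplane(s,180+265/4.5,230+332/4.5,.013)
d=(b-a)[:2]; L=np.hypot(*d); d/=L; c=(a+b)[:2]/2; print(a,b,L,c,np.arctan2(d[1],d[0]),'mid handle off',m, np.cross(d,m[:2]-c), d@(m[:2]-c))
g=c+.012*d; print(g)
th=np.arctan2(d[1],d[0]); plan([*g,.2],th)
E
```

```text
[0.42630447 0.14165444 0.012     ] [0.34412486 0.32119678 0.008     ] 0.1974561675377023 [0.38521466 0.23142561] 2.0000492542616257 mid handle off [0.37824153 0.24342767 0.013     ] 0.0013453569689274893 0.0138153540320198
[0.38022036 0.24233693]
pos [ 0.51   -0.3295  0.2584] psi 0.9908 tool shift mm [ 407.2 -421.9   58.4] roll -1.0092
 after turning: shift [574.  119.9  58.4]<stdin>:4: DeprecationWarning: Arrays of 2-dimensional vectors are deprecated. Use arrays of 3-dimensional vectors instead. (deprecated in NumPy 2.0)
```

>>> {"fn": "drive_tool", "kwargs": {
  "increments": [
    [[0.01, -0.01, 0], 0],
    [[0.022, -0.023, 0], 0],
    [[0.032, -0.033, 0], 0],
    [[0.033, -0.034, 0], 0],
    [[0.033, -0.034, 0], 0],
    [[0.033, -0.034, 0], 0],
    [[0.033, -0.034, 0], 0],
    [[0.033, -0.034, 0], 0]
  ],
  "hand": 0.5
}}

```text
t: 50.8
position: [0.4371, -0.0067, 0.2566]
ee_rot: [0.88, 0.476, -0.006, 0.002]
wrist_force: [1.2, 0.0, 0.1]
gripper_width: 0.0439
```

>>> {"fn": "drive_tool", "kwargs": {
  "increments": [
    [[0.033, -0.034, 0], 0],
    [[0.033, -0.034, 0], 0],
    [[0.033, -0.034, 0], 0],
    [[0.033, -0.034, 0], 0],
    [[0.03, -0.031, 0], 0],
    [[0.02, -0.02, 0], 0],
    [[0, 0, 0], -0.14],
    [[0, 0, 0], -0.14]
  ]
}}

```text
t: 51.6
position: [0.3804, 0.2467, 0.2542]
ee_rot: [0.802, 0.597, -0.007, 0.002]
wrist_force: [-1.2, -0.8, -0.3]
gripper_width: 0.0437
```

>>> {"fn": "drive_tool", "kwargs": {
  "increments": [
    [[0, 0, 0.01], -0.14],
    [[0, 0, 0.02], -0.14],
    [[0, 0, 0.02], -0.14],
    [[0, 0, 0.01], -0.14],
    [[0, 0, 0], -0.14],
    [[0, 0, 0], -0.03],
    [[0, 0, 0], 0]
  ]
}}

```text
t: 52.3
position: [0.3811, 0.245, 0.1948]
ee_rot: [0.541, 0.841, -0.006, -0.001]
wrist_force: [-0.1, 0.1, 0.7]
gripper_width: 0.0438
```

```bash
python3 - <<'E'
from h import *
plan([.3805,.243,.005],2.005); print(ctrl.read_state()['q'].round(2))
s=snap('scene');
for k in ctrl.silhouettes('scene','turner')[:1]: print(k['conf'],k['bbox'])
E
```

```text
pos [0.3811 0.245  0.1948] psi 1.9989 tool shift mm [ -1.6  -1.4 189.8] roll -0.0061
 after turning: shift [ -1.6  -1.4 189.8]
[-0.54  0.28 -0.16  2.06  0.06  0.82 -0.3 ]
0.61 [305.3, 166.5, 335.4, 230.4]
```

>>> {"fn": "drive_tool", "kwargs": {
  "increments": [
    [[-0.001, -0.001, 0.015], 0],
    [[0, 0, 0.03], 0],
    [[0, 0, 0.035], 0],
    [[0, 0, 0.035], 0],
    [[0, 0, 0.03], 0],
    [[0, 0, 0.02], 0],
    [[0, 0, 0], 0],
    [[0, 0, 0], 0]
  ]
}}

```text
t: 53.2
position: [0.3801, 0.2422, 0.0304]
ee_rot: [0.54, 0.841, -0.006, -0.0]
wrist_force: [0.7, 0.4, 0.2]
gripper_width: 0.044
```

```bash
python3 - <<'E'
from h import *
plan([.3805,.243,.005],2.005)
s=snap('scene','s18.png');a=cv2.imread('pics/s18.png')[110:290,220:420]; cv2.imwrite('pics/s18c.png',cv2.resize(a,None,fx=3,fy=3))
s=snap('top','t18.png');a=cv2.imread('pics/t18.png')[230:350,180:340]; cv2.imwrite('pics/t18c.png',cv2.resize(a,None,fx=3,fy=3))
E
```

```text
pos [0.3801 0.2422 0.0304] psi 1.9999 tool shift mm [ 0.6  0.7 25.4] roll -0.0051
 after turning: shift [ 0.6  0.7 25.4]
```

View pics/s18c.png

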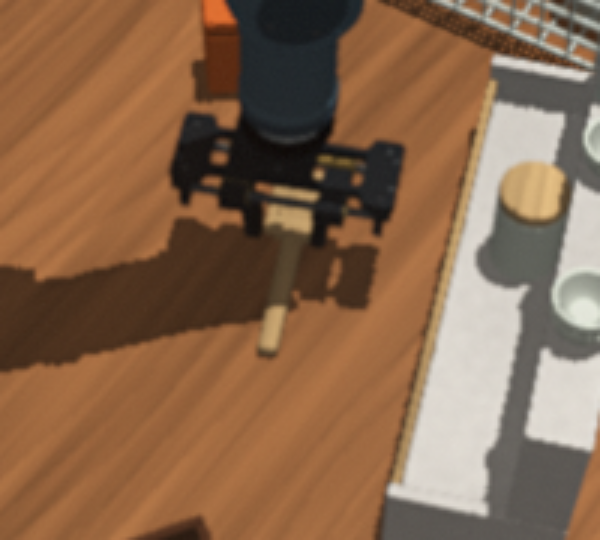

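View pics/t18c.png

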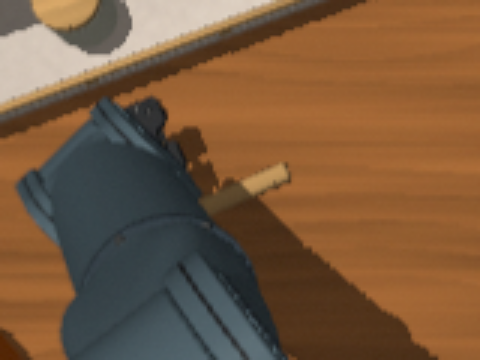

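```bash
python3 - <<'E'
from h import *
s=snap('top')
d=np.array([np.cos(2.0),np.sin(2.0)]); n=np.array([-d[1],d[0]]); g=np.array([.3801,.2422])
for nm,u,v in(('bladeA',228,299),('bladeB',264,381),('bladeC',262,350),('D',235,312),('tipA',122,350),('tipB',157,430),('hend',431,255)):
    w=onplane(s,180+u/4.5,230+v/4.5,.008)[:2]-g; print(nm,(w@d).round(4),(w@n).round(4))
E
```

```text
bladeA 0.0155 -0.0278
bladeB 0.0146 0.0281
bladeC 0.0084 0.0101
D 0.0146 -0.0186
tipA 0.0871 -0.0259
tipB 0.0858 0.0284
hend -0.1106 -0.0007
```

>>> {"fn": "drive_tool", "kwargs": {
  "increments": [
    [[-0.003, 0, 0.01], 0],
    [[0, 0, 0.01], 0],
    [[0, 0, 0.004], 0],
    [[0, 0, 0.001], 0],
    [[0, 0, 0], 0]
  ]
}}

```text
t: 53.85
position: [0.3808, 0.239, 0.0047]
ee_rot: [0.54, 0.842, -0.007, -0.001]
wrist_force: [-0.1, 0.3, 0.5]
gripper_width: 0.0443
```

>>> {"fn": "drive_tool", "kwargs": {
  "increments": [
    [[0, 0, 0], 0],
    [[0, 0, 0], 0],
    [[0, 0, 0], 0],
    [[0, 0, 0], 0],
    [[0, 0, 0], 0],
    [[0, 0, 0], 0]
  ],
  "hand": 0
}}

```text
t: 54.45
position: [0.3813, 0.2392, 0.0052]
ee_rot: [0.54, 0.842, -0.006, -0.0]
wrist_force: [-0.2, -0.9, 2.3]
gripper_width: 0.0175
```

>>> {"fn": "drive_tool", "kwargs": {
  "increments": [
    [[0, 0, -0.01], 0],
    [[0, 0, -0.02], 0],
    [[0, 0, -0.035], 0],
    [[0, 0, -0.04], 0],
    [[0, 0, -0.045], 0],
    [[0, 0, -0.04], 0],
    [[0, 0, -0.02], 0],
    [[0, 0, 0], 0]
  ]
}}

```text
t: 55.25
position: [0.384, 0.2421, 0.2182]
ee_rot: [0.54, 0.842, -0.003, 0.001]
wrist_force: [-0.5, -0.8, -0.9]
gripper_width: 0.0174
```

```bash
python3 - <<'E'
from h import *
plan([*tow(BOX,-.012,.048+.008),.22],np.pi/2+BOX[1])
s=snap('scene','s19.png');a=cv2.imread('pics/s19.png')[90:270,220:420]; cv2.imwrite('pics/s19c.png',cv2.resize(a,None,fx=3,fy=3))
E
```

```text
pos [0.384  0.2421 0.2182] psi 2.0005 tool shift mm [-470.1  -63.    -1.8] roll 1.0092
 after turning: shift [-303.7  364.4   -1.8]
```

View pics/s19c.png

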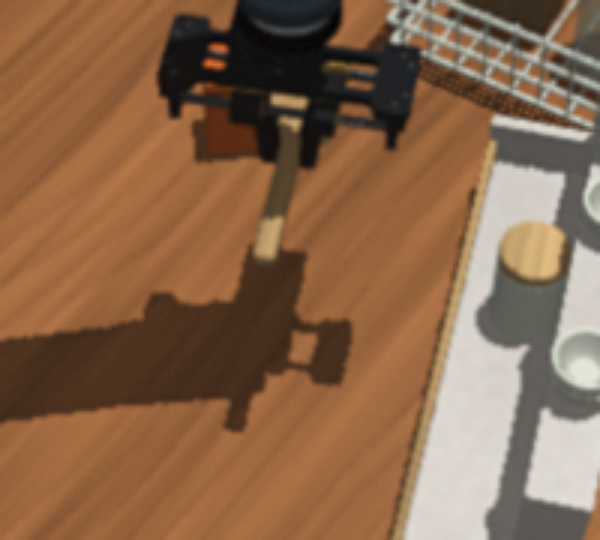

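>>> {"fn": "drive_tool", "kwargs": {
  "increments": [
    [[0, 0, 0], 0.14],
    [[0, 0, 0], 0.14],
    [[0, 0, 0], 0.14],
    [[0, 0, 0], 0.14],
    [[0, 0, 0], 0.14],
    [[0, 0, 0], 0.14],
    [[0, 0, 0], 0.14],
    [[0, 0, 0], 0.03]
  ]
}}

```text
t: 56.1
position: [0.3816, 0.2404, 0.2135]
ee_rot: [0.88, 0.474, -0.007, 0.003]
wrist_force: [-0.3, 0.4, -1.3]
gripper_width: 0.0175
```

>>> {"fn": "drive_tool", "kwargs": {
  "increments": [
    [[-0.01, 0.012, 0], 0],
    [[-0.02, 0.024, 0], 0],
    [[-0.028, 0.034, 0], 0],
    [[-0.03, 0.036, 0], 0],
    [[-0.03, 0.036, 0], 0],
    [[-0.03, 0.036, 0], 0],
    [[-0.03, 0.036, 0], 0],
    [[-0.03, 0.036, 0], 0]
  ]
}}

```text
t: 56.9
position: [0.4772, -0.0717, 0.2165]
ee_rot: [0.879, 0.477, -0.006, 0.002]
wrist_force: [-0.2, 0.7, -0.5]
gripper_width: 0.0176
```

>>> {"fn": "drive_tool", "kwargs": {
  "increments": [
    [[-0.03, 0.036, 0], 0],
    [[-0.028, 0.034, 0], 0],
    [[-0.02, 0.024, 0], 0],
    [[-0.012, 0.014, 0], 0],
    [[-0.005, 0.005, 0], 0],
    [[0, 0, 0], 0],
    [[0, 0, 0], 0]
  ]
}}

```text
t: 57.6
position: [0.5198, -0.2098, 0.2178]
ee_rot: [0.879, 0.476, -0.006, 0.002]
wrist_force: [0.3, -0.0, -0.1]
gripper_width: 0.0178
```

```bash
python3 - <<'E'
from h import *
plan([*tow(BOX,-.012,.048+.008),.126],np.pi/2+BOX[1])
s=snap('scene','s20.png');a=cv2.imread('pics/s20.png')[220:480,80:400]; cv2.imwrite('pics/s20c.png',cv2.resize(a,None,fx=2.3,fy=2.3))
E
```

```text
pos [ 0.5198 -0.2098  0.2178] psi 0.9929 tool shift mm [ 0.   3.4 91.8] roll 0.0016
 after turning: shift [ 0.   3.4 91.8]
```

View pics/s20c.png

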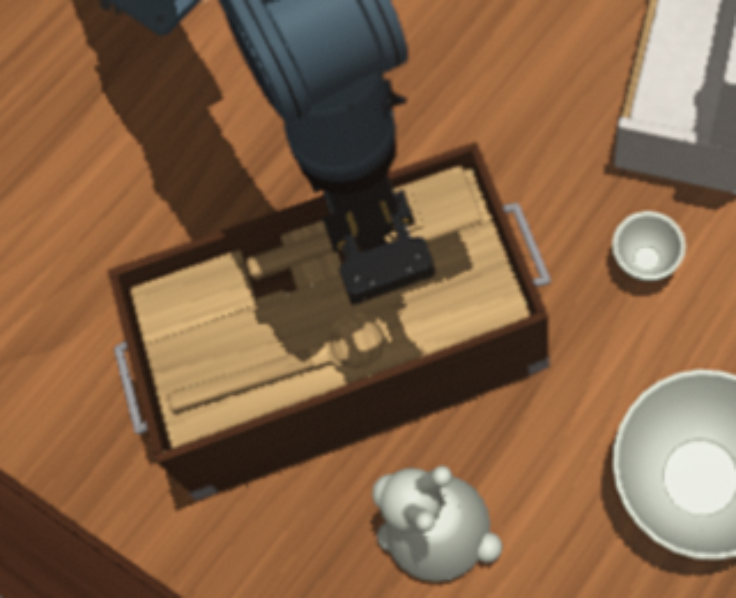

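>>> {"fn": "drive_tool", "kwargs": {
  "increments": [
    [[0, 0.003, 0.015], 0],
    [[0, 0, 0.025], 0],
    [[0, 0, 0.025], 0],
    [[0, 0, 0.015], 0],
    [[0, 0, 0.006], 0],
    [[0, 0, 0.002], 0],
    [[0, 0, 0], 0]
  ]
}}

```text
t: 58.35
position: [0.5223, -0.2136, 0.1305]
ee_rot: [0.88, 0.476, -0.006, 0.003]
wrist_force: [-0.3, 0.1, -0.9]
gripper_width: 0.0175
```

>>> {"fn": "drive_tool", "kwargs": {
  "increments": [
    [[0, 0, 0.001], 0],
    [[0, 0, 0.001], 0],
    [[0, 0, 0], 0],
    [[0, 0, 0], 0]
  ]
}}

```text
t: 58.75
position: [0.5222, -0.2138, 0.1287]
ee_rot: [0.88, 0.475, -0.006, 0.003]
wrist_force: [-0.1, 0.3, -0.6]
gripper_width: 0.0174
```

>>> {"fn": "drive_tool", "kwargs": {
  "increments": [
    [[0, 0, 0.001], 0],
    [[0, 0, 0.001], 0],
    [[0, 0, 0.001], 0],
    [[0, 0, 0], 0],
    [[0, 0, 0], 0]
  ]
}}

```text
t: 59.25
position: [0.522, -0.2139, 0.1255]
ee_rot: [0.88, 0.475, -0.006, 0.003]
wrist_force: [-0.5, -0.3, 1.2]
gripper_width: 0.0174
```

>>> {"fn": "drive_tool", "kwargs": {
  "increments": [
    [[0, 0, 0.001], 0],
    [[0, 0, 0], 0],
    [[0, 0, 0], 0]
  ]
}}

```text
t: 59.55
position: [0.5221, -0.2139, 0.1252]
ee_rot: [0.88, 0.475, -0.006, 0.003]
wrist_force: [-2.3, 0.6, 7.0]
gripper_width: 0.0175
```

>>> {"fn": "drive_tool", "kwargs": {
  "increments": [
    [[0, 0, 0], 0],
    [[0, 0, 0], 0],
    [[0, 0, 0], 0],
    [[0, 0, 0], 0]
  ],
  "hand": 0.32
}}

```text
t: 59.95
position: [0.522, -0.2138, 0.1243]
ee_rot: [0.88, 0.475, -0.006, 0.002]
wrist_force: [0.6, 0.5, 0.1]
gripper_width: 0.0281
```

>>> {"fn": "drive_tool", "kwargs": {
  "increments": [
    [[0, 0, -0.01], 0],
    [[0, 0, -0.02], 0],
    [[0, 0, -0.035], 0],
    [[0, 0, -0.04], 0],
    [[0, 0, -0.04], 0],
    [[0, 0, -0.03], 0],
    [[0, 0, 0], 0]
  ]
}}

```text
t: 60.65
position: [0.5256, -0.2131, 0.3047]
ee_rot: [0.88, 0.475, -0.002, 0.006]
wrist_force: [0.9, -0.2, -1.1]
gripper_width: 0.0283
```

>>> {"fn": "drive_tool", "kwargs": {
  "increments": [
    [[0.02, -0.02, 0], 0],
    [[0.03, -0.03, 0], 0],
    [[0.03, -0.03, 0], 0],
    [[0.03, -0.03, 0], 0],
    [[0.03, -0.03, 0], 0],
    [[0.02, -0.02, 0], 0],
    [[0.01, -0.01, 0], 0],
    [[0, 0, 0], 0]
  ]
}}

```text
t: 61.45
position: [0.4735, 0.0254, 0.2972]
ee_rot: [0.879, 0.477, -0.006, 0.002]
wrist_force: [0.1, -0.5, 0.0]
gripper_width: 0.0279
```

```bash
python3 - <<'E'
from h import *
s=snap('scene','s21.png');a=cv2.imread('pics/s21.png')[220:480,80:400]; cv2.imwrite('pics/s21c.png',cv2.resize(a,None,fx=2.3,fy=2.3))
t=snap('top','t21.png')
for nm,ss in(('scene',s),('top',t)):
  PP=cloud(ss); P=PP.reshape(-1,3); l=tof(BOX,P); m=(l[:,0]>-.075)&(l[:,0]<.08)&(abs(l[:,1]+.13)<.03)&(P[:,2]>.1)&(P[:,2]<.15)
  print(nm,'flap',np.polyfit(l[m,0],P[m,2],1),np.median(P[m,2]))
  for u in('spoon','turner'):
    for k in ctrl.silhouettes(nm,u)[:1]:
        v,uu=np.nonzero(k['pixels']); w=PP[v,uu]; L=tof(BOX,w); r=cv2.minAreaRect((L*1000).astype(np.float32)); print(nm,u,round(k['conf'],2),r,np.percentile(w[:,2],[5,50,95]).round(4))
        A=np.c_[L,np.ones(len(L))]; print('  plane',np.linalg.lstsq(A,w[:,2],rcond=None)[0].round(3))
  for u in('round_jar','ramekin','rabbit'):
    print(nm,u,[(np.round(k['position']).tolist(),round(k['conf'],2)) for k in ctrl.place_of(nm,u)[:1]])
E
```

```text
scene flap [0.03636514 0.12138847] 0.1201213491268579
scene spoon 0.66 ((-73.63668823242188, 405.7536315917969), (161.22340393066406, 1288.7332763671875), 55.033077239990234) [0.0426 0.0758 0.2569]
  plane [ 0.891  1.226 -0.302]
scene turner 0.85 ((192.63034057617188, 88.92911529541016), (493.1785583496094, 202.99710083007812), 10.87988567352295) [0.1206 0.1294 0.1359]
  plane [ 1.843 -0.05   0.15 ]
scene round_jar [([393.0, 196.0], 0.73)]
scene ramekin [([357.0, 333.0], 0.96)]
scene rabbit [([270.0, 449.0], 0.57)]
top flap [0.03828874 0.12279354] 0.12163551193446853
top spoon 0.93 ((-100.06563568115234, 54.91831970214844), (173.37229919433594, 488.07806396484375), 52.68320083618164) [0.1222 0.1326 0.1388]
  plane [-2.604  0.154  0.255]
top turner 0.95 ((-129.09767150878906, 121.38115692138672), (190.05813598632812, 392.3129577636719), 60.854286193847656) [0.1217 0.1311 0.138 ]
  plane [-2.366  0.023  0.105]
top round_jar [([206.0, 237.0], 0.61)]
top ramekin [([333.0, 194.0], 0.63)]
top rabbit [([450.0, 198.0], 0.78)]
```

View pics/s21c.png

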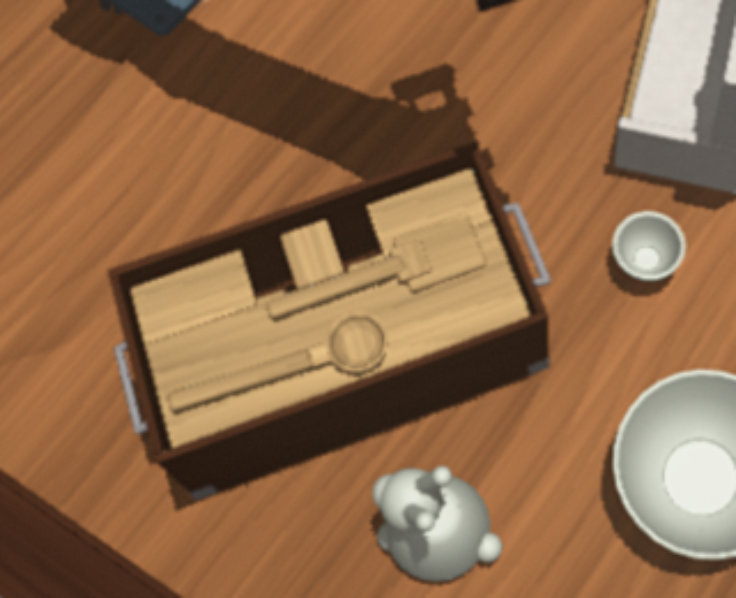

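View pics/t21.png

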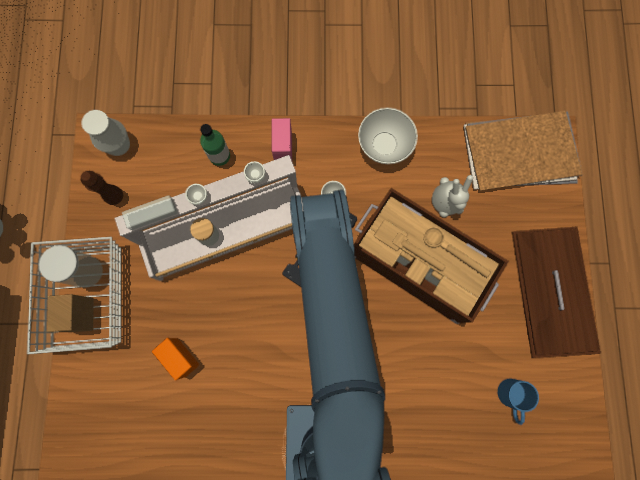

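```bash
python3 - <<'E'
from h import *
for nm in('scene','top'):
  s=snap(nm); P=cloud(s).reshape(-1,3); l=tof(BOX,P)
  m=(P[:,2]>.1)&(P[:,2]<.145)&(abs(l[:,1])<.16)
  reg={'flap free':(((l[:,0]>-.07)&(l[:,0]<.025)&(l[:,1]<-.07))|((l[:,0]>.03)&(l[:,0]<.075)&(l[:,1]>.06))),
   'spoon':(abs(l[:,0]-.042)<.006)&(l[:,1]>-.145)&(l[:,1]<-.03),'turner blade':(abs(l[:,0]+.012)<.022)&(l[:,1]>.08)&(l[:,1]<.14),'turner handle':(abs(l[:,0]+.012)<.006)&(l[:,1]>-.045)&(l[:,1]<.065)}
  for k,r in reg.items():
    q=m&r; print(nm,k,q.sum(),'slope x,y,z0',np.linalg.lstsq(np.c_[l[q],np.ones(q.sum())],P[q,2],rcond=None)[0].round(4),np.median(P[q,2]).round(4))
E
```

```text
scene flap free 2842 slope x,y,z0 [-0.0002 -0.0012  0.1196] 0.1197
scene spoon 341 slope x,y,z0 [-0.1355  0.0126  0.1398] 0.1332
scene turner blade 552 slope x,y,z0 [ 0.0015 -0.0525  0.1343] 0.1286
scene turner handle 285 slope x,y,z0 [ 0.0045 -0.004   0.1334] 0.1333
top flap free 1870 slope x,y,z0 [0.0004 0.0012 0.1214] 0.1213
top spoon 232 slope x,y,z0 [ 0.3643 -0.0258  0.117 ] 0.1353
top turner blade 374 slope x,y,z0 [-0.0049 -0.0835  0.1396] 0.1304
top turner handle 201 slope x,y,z0 [ 0.2145 -0.0006  0.1373] 0.1347
```

Flap is level; the turner and spoon lie flat; nothing touches the robot. Handing in.

```bash
python3 - <<'E'
from h import *
print(ctrl.close_job())
E
```

```text
the job is handed in; nothing more can be done
None
```

The picnic box is packed and the job is handed in at about 61 s. No verdict came back, so this rests on my own last checks.

I opened the flap to about 1.59 rad by its tongue. Only two canisters were present. I moved both over the rail into the box, set them down at light contact, closed the flap and laid the spoon and turner on it.

**Canisters:** measured before the flap closed, both stood upright with lids at about 108 mm. Their centres were at about x = +18 mm, y = -59 and +54 mm in the box frame. I could not see them again afterwards.

**Flap:** level to under 0.002 rad, with its top at 120–121 mm, so it is fully closed.

**Utensils:** both lie inside the box with handle tops at 133–135 mm, which fits them lying on the flap. The spoon had been knocked aside during the run, so I re-located it before grasping.

**Jar, bowl and rabbit:** they show at the same pixels as at the start, within 3.

**Checks that disagreed:**
- **Utensil outlines:** the network's outlines at the end were unusable (scattered, hundreds of mm too large), so I checked flatness from depth instead.
- **Turner blade:** its depth fit gave slopes of 0.05–0.08, most likely edge pixels, since the handle fit is level along its length and the pictures show it flat.
- **Flap slope:** a first fit gave 0.037 because it included spoon pixels. The clean fit is the one above.
- **Across-handle slopes:** these came out at 0.14–0.36 on handle-top strips only 12 mm wide, so I put no weight on them.

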